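# Cap a sample vial in the bench press and hold it pressed

## Task

Stand the slim vial, the one that fits the bore, fully down in the press's sliding nest and push the nest all the way in under the ram. Then flip the yellow safety catch over to the front and pull the lever towards you and down to its stop, so that the press (not your hand) pushes the black cap fully home. Finish while still holding the lever down; leave the wide vial and the two dishes where they are.

Things in the scene. Friction and masses are not known exactly. Their poses are not given: they have to be found in the camera images.
- press: White and grey bench capping press, fixed. Origin on the bench under the ram's axis; x points away from the operator, y left, z up. Base from x = -165 to +105 mm, 130 mm wide, 16 mm high. Head 60 mm wide, from x = -18 to +105 mm, 140 to 225 mm above the bench. Lever on the right (-y) side, yellow catch on the left (+y).
- ram: Vertical ram of the press with a white round foot 26 mm across; origin at the centre of the foot's underside, 106 mm above the bench when raised, 85 mm at the bottom. It is geared to the lever: 15 mm down per radian.
- nest (a joint): Slide of the aluminium vial nest, m: 0 = fully home under the ram, 0.085 = fully out towards the operator. It runs stiffly (about 2 N) and stays where it is left.
- nest_floor (a point): Centre of the floor of the bore in the nest, 22 mm above the bench; axes as the press's. The bore is 26 mm across and 14 mm deep with a 2 mm chamfer; the nest block is 60 x 60 mm, its top 36 mm above the bench.
- nest_front (a point): Centre of the front face of the blue upright push plate on the nest, 43 mm above the bench, 74 mm in front of the bore's axis; the plate is 50 mm wide, 8 mm thick and its top is 61 mm above the bench. Push here to slide the nest in.
- catch (a joint): Safety catch, rad: 0 = its steel nose stands in front of the lug on the lever's shaft and blocks the lever; 1.9 = thrown over to the front against its stop, lever free. It tips over by its own weight past about 0.8 either way; a touch of under 1 N moves it.
- catch_tab (a point): Middle of the catch's yellow thumb tab: 14 mm wide (y), 8 thick (x), 44 high, upright at 0, top 263 mm and this point 243 mm above the bench, at x = +14, y = +49 mm in the press's frame. It turns up and over towards -x about a pin parallel to y, 24 mm in front of and 27 mm below this point at 0. Axes as the press's at 0, turning with it.
- lever (a joint): Press lever, rad: 0 = parked, leaning 0.25 rad back (to +x) from upright; grows as the grip is pulled to -x and down; 1.4 = stop, 1.15 rad forward of upright. A spring drives it back: 2.5 N at the grip when parked, 5 N at the stop, and about 2 to 8 N more while the cap goes home (from 1.07). Catch closed: it moves only 0.05 rad.
- handle: The whole hand lever: cross shaft through the head, steel rod 12 mm thick and red grip. Origin on the shaft's axis, which is parallel to the press's y axis at x = +30, z = 185 mm in the press's frame. Axes as the press's at 0, turning with the lever.
- grip (a point): Centre of the lever's red flat-sided hand grip: 22 mm wide (y), 28 mm deep, 60 mm long, in line with the rod; centre 306 mm, top 339 mm above the bench when parked, at y = -55 mm in the press's frame. It swings at radius 125 mm about the shaft in the press's x-z plane. Axes as the press's at 0, turning with the lever.
- vial: Slim amber glass vial with a white label and a black cap, standing on the bench; body 24 mm across and 50 mm high, cap 22 mm across and 10 mm high, 68 mm overall with the cap standing 4 mm proud (64 mm when home); 50 g. Origin at the centre of its underside, z up.
- cap (a joint): The slim vial's push-fit cap, m: 0 = standing proud at the start, 0.004 = fully home. It takes about 15 N to press.
- vial_wide: Bystander: amber vial of the same height but 30 mm across with a 28 mm black cap; too wide for the bore. Origin at the centre of its underside.
- dish_green: Bystander: petri dish, olive-green top, 90 mm across, 15 mm high, lying loose. Origin at the centre of its underside.
- dish_red: Bystander: petri dish, dark red top, 90 mm across, 15 mm high, lying loose. Origin at the centre of its underside.

How it is judged:
On the way, in this order (a step that is already met when the one before it is completed fails the run):
1. the slim vial stands fully down in the bore of the nest, its cap still proud (horizontal distance between vial and nest_floor below 0.003 m and z of vial in the frame of nest_floor below 0.003 m and angle between vial's own z axis and vertical below 0.1 rad and value of joint cap below 0.0015 m), for 0.2 s.
2. the nest with the vial is pushed fully home under the ram (value of joint nest below 0.004 m and horizontal distance between vial and ram below 0.006 m and z of vial in the frame of nest_floor below 0.004 m), for 0.2 s.
3. the safety catch is flipped over to the front, the lever still up and the cap still proud (value of joint catch above 1.5 rad and value of joint lever below 0.5 rad and value of joint cap below 0.0015 m), for 0.1 s.
At the end, for the whole second after the job is handed in: For the last second: lever held above 1.25 of 1.4 rad (touched with over 2 N), ram on the cap with over 2 N, cap home (over 3 of 4 mm), slim vial upright and fully down in the bore (4 mm), nest home (5 mm), catch thrown over (over 1.5 rad) (value of joint lever above 1.25 rad and value of joint cap above 0.003 m and value of joint nest below 0.005 m and value of joint catch above 1.5 rad and contact force between any of the fingers, the arm and handle above 2 N and contact force between ram and vial above 2 N and horizontal distance between vial and nest_floor below 0.004 m and z of vial in the frame of nest_floor below 0.004 m and angle between vial's own z axis and vertical below 0.1 rad); the arm keeps its last pose, push and grip.
It fails at once if the wide vial is moved more than 3 cm or knocked over (distance of vial_wide from where it was at the start of the episode above 0.03 m or angle between vial_wide's own z axis and vertical above 0.5 rad).
It fails at once if a petri dish is moved more than 3 cm or overturned (distance of any of dish_green, dish_red from where it was at the start of the episode above 0.03 m or angle between any of dish_green, dish_red's own z axis and vertical above 0.5 rad).
It also fails if it takes over 72 s, if anything falls off the work surface, if the arm or the gripper's body presses on something with over 40 N, if the wrist force passes 120 N, or if a joint passes its speed limit or range.

## Robot

A 7-joint arm with a two-finger parallel gripper is mounted at the origin on the work surface. World frame = base frame: x ahead of the robot, y to its left, z up, the work surface at z = 0. Lengths are in m, angles in rad, forces in N, time in s.
With the tool pointing down it reaches from about 0.425 to 0.875 m from the base axis. Payload 4.7 kg.
Tool frame: the origin (TCP) lies on the centre line of the jaws, within the pads' length; the fingertips stand 14 mm ahead of it and the grasp point (between the pads) lies 5 mm behind it; z points along the fingers, y is the direction in which the jaws open and shut (so a half turn about z gives the same grasp; the last joint's range is limited). The gripper opens to 87 mm and grips with 3 to 60 N. Pads are 19 mm wide; open, the fingers measure 117 mm over their backs; the gripper's body (75 mm by 190 mm) begins 51 mm behind the grasp point.
Start: joints at [1.344, 0.321, -0.07, 1.45, 0.023, 1.371, -0.057], TCP at [0.155, -0.631, 0.237] pointing down, gripper open.
Joint ranges: [-2.86, 2.86], [-0.3, 2.09], [-1.38, 1.24], [0.06, 2.45], [-1.56, 4.7], [0.09, 2.05], [-2.69, 2.69]. Speed limits (rad/s): [2.57, 2.57, 3.14, 3.14, 3.14, 3.14, 3.14].

## Interface

Orientations are given as a rotation vector (axis times angle).
In Python, from bench import ctrl gives the robot as it stands. The module is installed in compiled form; this text tells all that it offers.
- The arm moves only by the tool step_arm, never from a script. Its argument "plan" is a list of rows, each a list of 3 entries, a list of its own where there are three numbers: the turn, a rotation vector about the tool's x, y, z in rad, then the shift along the tool's x, y, z in m, then the closure in counts, from 0 (fully open) to 255 (shut). In form: [[[rx, ry, rz], [x, y, z], hand], ...]. A call has exactly 10 rows; each row is the pose to reach, as a shift and turn from the pose commanded when the call began, along the tool's axes at that moment; what a row does not reach only later rows make up. A row lasts 1/8 s, in which the tool goes at most 62.5 mm and 10.7 degrees, less where a joint would pass 70% of its speed; a pose out of reach is approached as far as the arm can. A call with a gripper value outside its range is refused whole. The fingers move at their own pace and stop on an object; "squeeze" is the grip in N (left out, the last holds). Time passes only in rows, so rows that repeat a pose let the fingers close, or fill a call up. It gives the time, the measured TCP pose, the force and the opening at its end, in the units of the state.
- ctrl.get_state(): the state, without advancing time (a new reading comes with each control period).
- ctrl.get_image(name): name is "scene" or "top" or "wrist"; returns the picture (400x640x3 uint8, red, green, blue); there is no depth.
- ctrl.calibration(name): a dict with "fov_y" (degrees; the focal length in pixels is half the picture's height over the tangent of half this angle, whatever the lens; pixels are square), "cx", "cy" (the principal point, pixels), "rvec" (rotation vector, rad) and "tvec" (3), from world to camera coordinates, as OpenCV has them. Camera axes: x right, y down, z forward; pixel columns grow to the right and rows downward; lengths in m; the calibration is good to about 2 mm. A picture is of the moment at which its call begins: read the wrist's pose just before it. calibration takes no time and is no camera call; for the wrist camera it gives the pose at the moment of the call.
- ctrl.close_job(): hands the job in, once; it reports no verdict.
Trained networks look in the newest picture that a camera, given by its name, has taken for a name from the list of things; names that differ only in an ending like _2 or _b are one class to them, and where a whole thing is asked for, a point or a joint stands for the part that bears it (a point fixed in the world has none). Each returns a list of dicts, best first, with "score" (0 to 1); they miss things now and then, are a little off and sometimes report something else, mostly with a low value. They report only what shows in the picture. A call takes as long as a camera call.
- ctrl.cut_out(camera, label): "pixels" (400x640 bool, what is visible of it) and "rect" ([left, top, width, height] in pixels, round what is visible of it).
The state is a dict: "time": time; "joint_positions": joint angles; "qd": joint speeds; "joint_torque": joint torques, N m; "position": TCP position; "tool_rot": TCP orientation; "ft_force": force on the tool from outside, world axes, zero at the start; "torque": the same for the moment, N m; "grip_width": opening from 0.0 (shut) to 1.0 (fully open).
Only numpy, scipy, OpenCV 4.12 (cv2) and the standard library are available. Lean on these libraries where they do the work, as an engineer would, in place of code of your own. Each camera call takes 0.05 s, during which the arm holds its last target.

## Working session

There is one attempt and no reset: what is moved stays moved. The work goes in short steps, Python scripts to look and compute and a tool call to move; the robot and the scene stay as the last step left them, time stands still between calls to the robot, and variables do not carry over. Pictures are saved under pics/ and viewed, and the job is handed in when it is done.

Besides the shell and the picture viewer there is one more tool, called after ">>>" by a JSON object that holds its "op" and its "data". step_arm: Moves the arm, as the interface text tells. Its arguments: {"type":"object","properties":{"plan":{"type":"array"},"squeeze":{"type":"number"}},"required":["plan"]}

```bash
mkdir -p pics; ls; python3 - <<'E'
from bench import ctrl
import cv2,numpy as np
s=ctrl.get_state()
for k,v in s.items(): print(k,np.round(v,4))
for n in ["scene","top","wrist"]:
    c=ctrl.calibration(n); print(n,{k:np.round(v,4) for k,v in c.items()})
    im=ctrl.get_image(n); cv2.imwrite(f"pics/{n}0.png",im[:,:,::-1])
E
```

```text
pics
time 0.0
joint_positions [ 1.3441  0.3218 -0.0701  1.4517  0.0226  1.3708 -0.0569]
qd [-0.0017 -0.0027 -0.0006 -0.0007 -0.0011  0.0005 -0.0009]
joint_torque [-1.00000e-04 -4.91285e+01 -4.03800e-01 -3.12530e+01 -6.42000e-02
  4.37000e-02  2.00000e-04]
position [ 0.1549 -0.6307  0.2355]
tool_rot [-3.117e+00 -3.772e-01  5.000e-04]
ft_force [-0.1712 -0.3065 -0.5634]
torque [0.0403 0.0261 0.0564]
grip_width 0.9958
scene {'fov_y': np.float64(55.0917), 'cx': np.float64(319.2167), 'cy': np.float64(203.4331), 'rvec': array([ 0.9861,  2.5254, -0.9452]), 'tvec': array([ 0.3927, -0.168 ,  1.3153])}
top {'fov_y': np.float64(53.4672), 'cx': np.float64(317.889), 'cy': np.float64(197.3175), 'rvec': array([ 2.1658, -2.1806,  0.1472]), 'tvec': array([-0.0052,  0.5993,  1.3019])}
wrist {'fov_y': np.float64(67.5083), 'cx': np.float64(318.4389), 'cy': np.float64(202.0961), 'rvec': array([-2.292 ,  1.7967,  0.2546]), 'tvec': array([-0.6491, -0.0342,  0.3898])}
```

View pics/scene0.png

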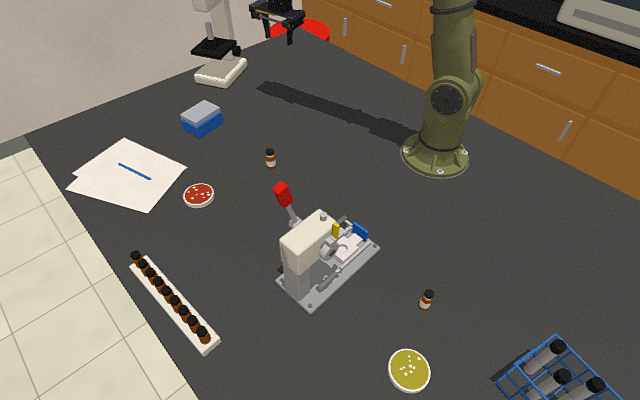

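View pics/top0.png

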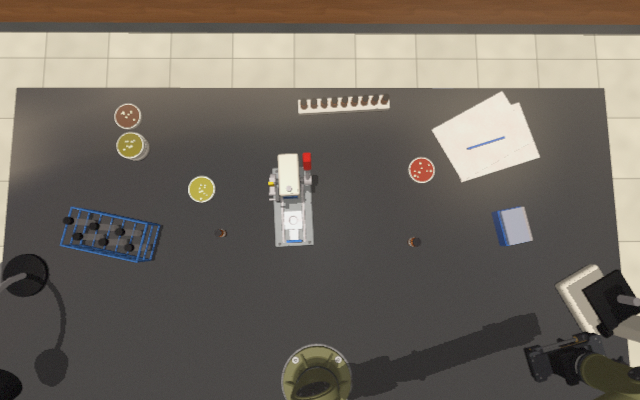

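View pics/wrist0.png

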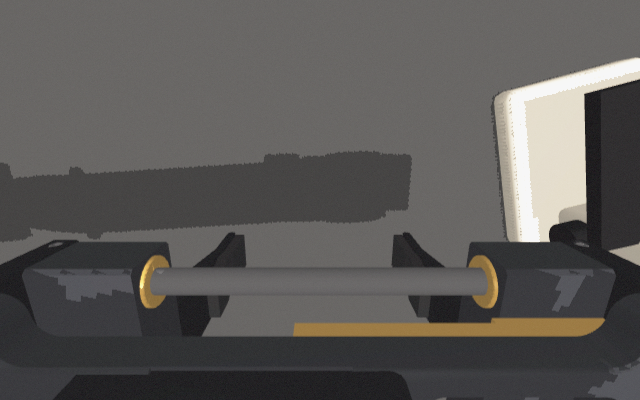

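The scene view shows the press in the middle at about (325,260), with the red grip at (283,195), the yellow catch at (336,229) and the blue push plate at (360,232). There are small vials at (270,158) and (427,300). In the top view the press is at (293,200) and the vials at (221,233) and (414,241).

```bash
cat > h.py <<'E'
from bench import ctrl
import cv2,numpy as np
from scipy.spatial.transform import Rotation as R
def cam(n):
    c=ctrl.calibration(n); f=200/np.tan(np.radians(c['fov_y'])/2)
    return f,c['cx'],c['cy'],R.from_rotvec(c['rvec']).as_matrix(),np.array(c['tvec'])
def proj(n,P,c=None):
    f,cx,cy,Rm,t=c or cam(n); q=np.atleast_2d(P)@Rm.T+t
    return np.c_[f*q[:,0]/q[:,2]+cx, f*q[:,1]/q[:,2]+cy]
def ray(n,uv,c=None):
    f,cx,cy,Rm,t=c or cam(n); d=Rm.T@np.array([(uv[0]-cx)/f,(uv[1]-cy)/f,1.]); return -Rm.T@t,d
def atz(n,uv,z,c=None):
    o,d=ray(n,uv,c); return o+d*(z-o[2])/d[2]
E
python3 - <<'E'
from h import *
for n in ["top","scene"]:
    ctrl.get_image(n)
    for l in ["vial","vial_wide","dish_green","dish_red","press","nest","nest_front","catch_tab","grip","handle"]:
        for d in ctrl.cut_out(n,l)[:3]:
            p=d['pixels']; v,u=np.nonzero(p)
            print(n,l,round(d['score'],2),np.round(d['rect'],1),p.sum(),np.round([u.mean(),v.mean()],1), np.round(atz(n,(u.mean(),v.mean()),0.03),3))
print(ctrl.get_state()['time'])
E
```

```text
top vial 0.69 [282.7 210.9  20.6  31.4] 458 [292.6 224.6] [0.508 0.076 0.03 ]
top vial 0.42 [216.5 230.5   9.9   4. ] 67 [219.9 232.9] [0.482 0.317 0.03 ]
top vial_wide 0.48 [409.8 240.8  10.9   4.8] 79 [413.6 241.5] [ 0.449 -0.329  0.03 ]
top dish_green 0.69 [186.6 178.5  28.4  26.9] 527 [201.  189.7] [0.628 0.383 0.03 ]
top press 0.58 [268.2 151.   43.8  96.9] 3531 [291.6 200.2] [0.591 0.079 0.03 ]
top nest 0.83 [281.7 208.8  21.6  34.6] 528 [292.6 225. ] [0.507 0.076 0.03 ]
top nest_front 0.61 [282.9 210.5  18.   30.4] 457 [292.6 224.7] [0.508 0.076 0.03 ]
top nest_front 0.42 [269.8 178.5   3.8  15.4] 71 [271.5 187.2] [0.635 0.147 0.03 ]
top catch_tab 0.55 [269.6 178.4   4.2  15.8] 86 [271.1 186.5] [0.637 0.148 0.03 ]
top catch_tab 0.55 [283.5 211.   20.1  32.4] 471 [292.9 224.5] [0.509 0.075 0.03 ]
top catch_tab 0.51 [269.9 151.8  41.1  95.8] 3534 [291.8 200.5] [0.589 0.079 0.03 ]
top grip 0.61 [270.2 154.   38.6  30.8] 282 [300.4 170.2] [0.693 0.05  0.03 ]
top handle 0.63 [268.9 153.9  43.5  32.4] 314 [297.6 172.4] [0.685 0.059 0.03 ]
top handle 0.53 [188.3 178.2  26.3  25.6] 56
[... 684 characters left out ...]
293.8] [0.463 0.312 0.03 ]
scene press 0.26 [329.  223.6  16.9  17.8] 173 [336.7 232. ] [0.497 0.027 0.03 ]
scene nest 0.71 [273.5 181.2  65.3  80.3] 863 [302.  219.6] [ 0.539 -0.07   0.03 ]
scene nest 0.58 [333.3 223.6  33.7  40.9] 656 [351.  242.7] [0.494 0.079 0.03 ]
scene nest_front 0.83 [334.8 218.5  32.1  44.8] 641 [350.3 243.2] [0.496 0.079 0.03 ]
scene catch_tab 0.7 [328.5 224.9  15.5  17.2] 151 [336.5 232.5] [0.499 0.028 0.03 ]
scene catch_tab 0.16 [275.3 177.1  60.2  84.7] 885 [301.6 219. ] [ 0.538 -0.072  0.03 ]
scene grip 0.64 [271.9 181.5  66.3  80.6] 825 [301.9 219.3] [ 0.538 -0.071  0.03 ]
scene handle 0.6 [273.1 180.7  66.3  84.9] 767 [302.1 219.2] [ 0.537 -0.07   0.03 ]
1.25
```

```bash
python3 - <<'E'
import cv2,numpy as np
t=cv2.imread('pics/top0.png'); s=cv2.imread('pics/scene0.png')
cv2.imwrite('pics/z_top.png',cv2.resize(t[140:260,200:430],None,fx=3.4,fy=3.4,interpolation=cv2.INTER_CUBIC)[:, :800])
cv2.imwrite('pics/z_press.png',cv2.resize(t[145:255,255:335],None,fx=5.4,fy=5.4,interpolation=cv2.INTER_CUBIC))
a=cv2.resize(s[170:325,250:450],None,fx=3.8,fy=3.8,interpolation=cv2.INTER_CUBIC)
cv2.imwrite('pics/z_scene.png',a)
b=np.hstack([cv2.resize(s[140:175,250:290],None,fx=8,fy=8,interpolation=cv2.INTER_CUBIC),cv2.resize(s[282:317,407:447],None,fx=8,fy=8,interpolation=cv2.INTER_CUBIC)])
cv2.imwrite('pics/z_vials.png',b)
E
```

```text
(no output)
```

View pics/z_press.png

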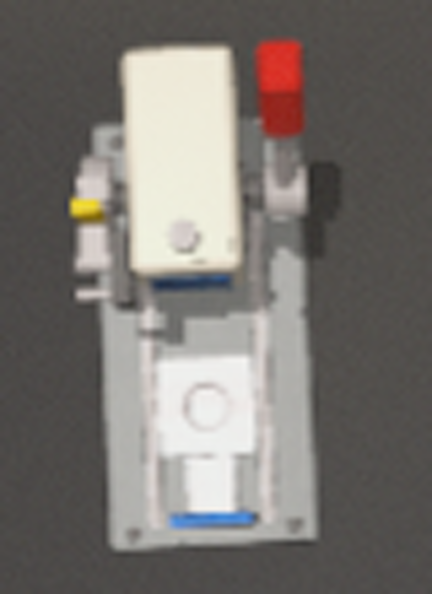

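View pics/z_scene.png

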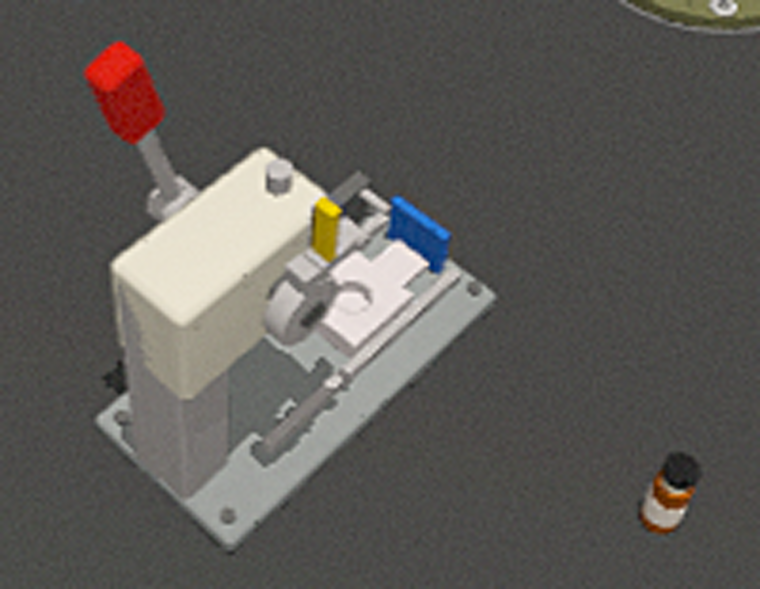

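View pics/z_vials.png

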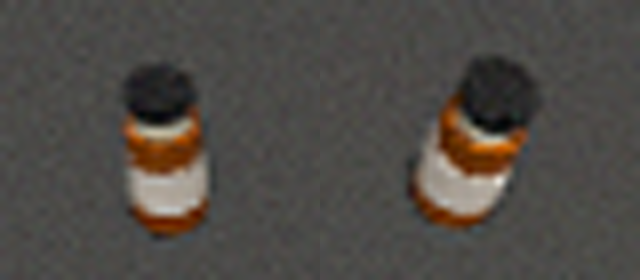

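Both zooms are clear. The nest bore shows at about (293.5,220) in the top view. I'll compare the true widths of the vials and fit the press pose from its corners.

```bash
python3 - <<'E'
from h import *
from scipy.optimize import least_squares
for n,uv,l in [("scene",(270.2,158.3),"scene right-y"),("scene",(426.1,299.1),"scene left-y"),("top",(219.9,232.9),"topL"),("top",(413.6,241.5),"topR")]:
    f,cx,cy,Rm,t=cam(n); P=atz(n,uv,.035); z=(Rm@P+t)[2]; print(l,P.round(3),"px per 24mm",f*.024/z,"30mm",f*.030/z)
    
T=lambda u,v:(255+u/5.4-.4,145+v/5.4-.4)
S=lambda u,v:(250+u/3.8-.4,170+v/3.8-.4)
obs=[("top",T(110,550),(-.165,.065,.0)),("top",T(318,540),(-.165,-.065,.0)),
("top",T(121,48),(.105,.03,.225)),("top",T(230,47),(.105,-.03,.225)),("top",T(131,275),(-.018,.03,.225)),("top",T(241,268),(-.018,-.03,.225)),
("scene",S(496,295),(-.165,.065,.016)),("scene",S(231,543),(.105,.065,.016)),("scene",S(97,418),(.105,-.065,.016)),
("scene",S(185,325),(.105,.03,.225)),("scene",S(112,262),(.105,-.03,.225)),("scene",S(263,148),(-.018,-.03,.225))]
C={n:cam(n) for n in("top","scene")}
def X(p,q): return np.array([p[0]+np.cos(p[2])*q[0]-np.sin(p[2])*q[1],p[1]+np.sin(p[2])*q[0]+np.cos(p[2])*q[1],q[2]])
def res(p): return np.concatenate([proj(n,X(p,q),C[n])[0]-uv for n,uv,q in obs])
r=least_squares(res,[.6,.08,0],loss='soft_l1',f_scale=1)
p=r.x; print(p, np.degrees(p[2])); print(res(p).reshape(-1,2).round(2))
# nest slide from bore rim centre / blue plate
for n,uv in(("top",T(208,406)),("scene",S(352,297))):
    P=atz(n,uv,.036,C[n]); d=P[:2]-p[:2]; c,s=np.cos(p[2]),np.sin(p[2]); print(n,"bore world",P.round(4),"press",[c*d[0]+s*d[1],-s*d[0]+c*d[1]])
# overlay
for n in C:
    im=cv2.imread(f'pics/{n}0.png'); im=cv2.resize(im,None,fx=4,fy=4,interpolation=cv2.INTER_CUBIC)
    pts=[X(p,q) for q in [(-.165,.065,.0),(-.165,-.065,0),(.105,-.065,0),(.105,.065,0),(-.018,.03,.225),(-.018,-.03,.225),(.105,-.03,.225),(.105,.03,.225),(.014,.049,.243),(.014,.049,.263),(-.001,-.055,.306),(-.159,0,.043),(-.085,0,.036)]]
    uv=proj(n,np.array(pts),C[n]); 
    for u in uv: cv2.circle(im,tuple(np.int32(u*4+1.5)),3,(255,0,255),-1)
    c=uv.mean(0)*4; x,y=np.int32(c)-[300,300]; cv2.imwrite(f'pics/ov_{n}.png',im[max(y,0):y+600,x:x+600])
E
```

```text
scene right-y [ 0.449 -0.327  0.035] px per 24mm 7.422960101935862 30mm 9.278700127419826
scene left-y [0.483 0.317 0.035] px per 24mm 10.032583481091233 30mm 12.540729351364039
topL [0.482 0.316 0.035] px per 24mm 7.24894925163107 30mm 9.061186564538836
topR [ 0.449 -0.328  0.035] px per 24mm 7.19136549930626 30mm 8.989206874132822
[0.60268206 0.07980339 0.05036031] 2.885433433359667
[[ 0.2   0.41]
 [-0.09  0.01]
 [-0.69  0.18]
 [-0.27 -0.72]
 [-0.55  0.04]
 [-0.07  0.18]
 [ 0.95 -0.72]
 [ 0.22  0.75]
 [-0.89 -0.27]
 [-0.43  0.19]
 [-1.21 -0.3 ]
 [ 0.34 -2.08]]
top bore world [0.5241 0.074  0.036 ] press [np.float64(-0.07878826784905221), np.float64(-0.0018262351546646984)]
scene bore world [0.5261 0.0772 0.036 ] press [np.float64(-0.0766556905243131), np.float64(0.001237961913698949)]
```

View overlay.

View pics/ov_top.png

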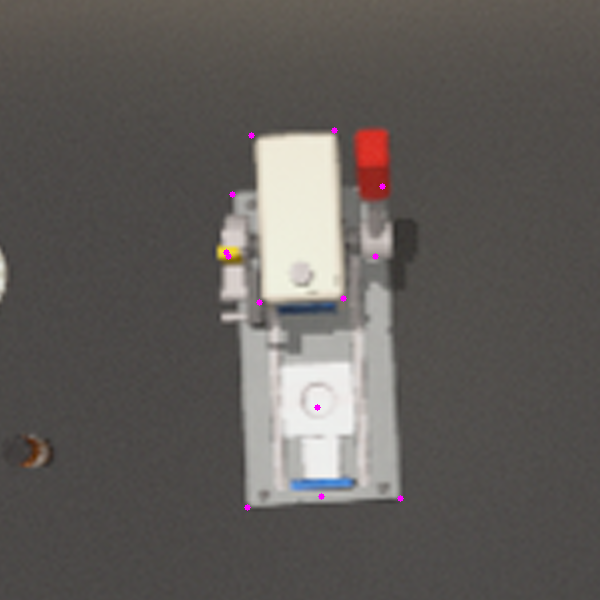

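View pics/ov_scene.png

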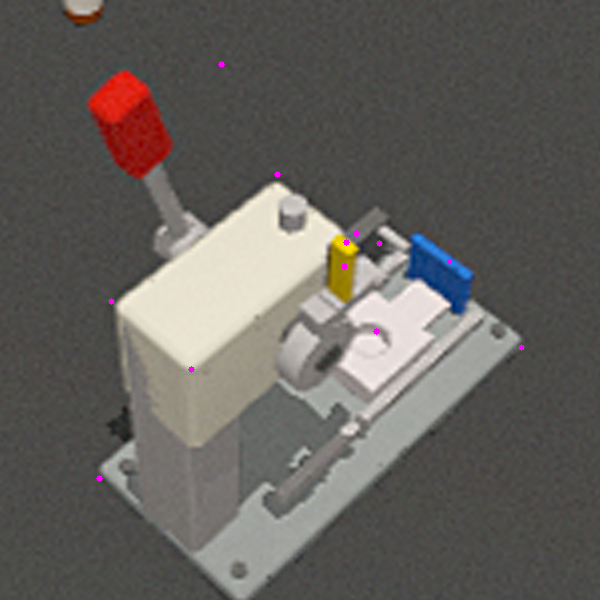

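```bash
cat >> h.py <<'E'
PR=(0.6027,0.0798,0.0504)
def X(q,p=PR):
    return np.array([p[0]+np.cos(p[2])*q[0]-np.sin(p[2])*q[1],p[1]+np.sin(p[2])*q[0]+np.cos(p[2])*q[1],q[2]])
def down(yaw): # tool z down, tool x at world angle yaw
    c,s=np.cos(yaw),np.sin(yaw); return R.from_matrix(np.array([[c,s,0],[s,-c,0],[0,0,-1]]))
def rel(pos,rot):
    s=ctrl.get_state(); R0=R.from_rotvec(s['tool_rot'])
    return (R0.inv()*rot).as_rotvec().round(4), R0.inv().apply(np.array(pos)-s['position']).round(4)
E
python3 - <<'E'
from h import *
s=ctrl.get_state(); M=R.from_rotvec(s['tool_rot']).as_matrix(); print(M.round(3), s['position'])
f,cx,cy,Rm,t=cam('wrist'); o=-Rm.T@t; print('cam in tool',(M.T@(o-s['position'])).round(3),'cam axes in tool (cols x,y,z)\n',(M.T@Rm.T).round(3))
a=np.arctan2(M[1,0],M[0,0]); print('tool x yaw',a)
for yaw in (0.05,0.05+np.pi, ): print(yaw, rel((0.48,-0.2,0.42),down(yaw)), rel((0.44,0.316,0.30),down(yaw)))
print(rel((0.3,-0.5,0.42),down(a)))
E
```

```text
[[ 0.971  0.238 -0.   ]
 [ 0.238 -0.971 -0.   ]
 [-0.     0.    -1.   ]] [ 0.1549859  -0.63127812  0.23659668]
cam in tool [ 0.075  0.    -0.147] cam axes in tool (cols x,y,z)
 [[ 0.    -0.961 -0.275]
 [ 1.     0.    -0.   ]
 [ 0.    -0.275  0.961]]
tool x yaw 0.24078850244370933
0.05 (array([1.000e-04, 0.000e+00, 1.908e-01]), array([ 0.4185, -0.3413, -0.1835])) (array([1.000e-04, 0.000e+00, 1.908e-01]), array([ 0.5027, -0.852 , -0.0635]))
3.191592653589793 (array([-0.0000e+00,  2.0000e-04, -2.9508e+00]), array([ 0.4185, -0.3413, -0.1835])) (array([-0.0000e+00,  2.0000e-04, -2.9508e+00]), array([ 0.5027, -0.852 , -0.0635]))
(array([0.0001, 0.    , 0.    ]), array([ 0.1721, -0.0929, -0.1834]))
```

```bash
cat >> h.py <<'E'
def rows(wps):
    for pos,yaw in wps:
        r,d=rel(pos,down(yaw)); print(r.round(3),d.round(3))
E
python3 - <<'E'
from h import *
rows([((.22,-.57,.33),.24),((.35,-.45,.43),.9),((.47,-.22,.43),1.7)])
E
```

```text
[0.    0.    0.001] [ 0.078 -0.044 -0.093]
[ 0.     0.    -0.659] [ 0.233 -0.13  -0.193]
[ 0.     0.    -1.459] [ 0.404 -0.324 -0.194]
```

>>> {"op": "step_arm", "data": {"plan": [[[0,0,0],[0.04,-0.02,-0.045],0],[[0,0,-0.15],[0.08,-0.045,-0.09],0],[[0,0,-0.3],[0.12,-0.07,-0.13],0],[[0,0,-0.45],[0.165,-0.095,-0.165],0],[[0,0,-0.6],[0.21,-0.12,-0.19],0],[[0,0,-0.75],[0.25,-0.155,-0.193],0],[[0,0,-0.9],[0.29,-0.2,-0.193],0],[[0,0,-1.08],[0.33,-0.24,-0.193],0],[[0,0,-1.26],[0.37,-0.285,-0.193],0],[[0,0,-1.44],[0.404,-0.324,-0.193],0]]}}

```text
time: 2.5
position: [0.4709, -0.2178, 0.4299]
tool_rot: [2.087, 2.347, 0.0]
ft_force: [1.1, 0.4, -0.0]
grip_width: 0.996
```

```bash
python3 - <<'E'
from h import *
rows([((.52,-.0,.43),2.3),((.52,.06,.43),2.5),((.50,.2,.38),3.0),((.482,.316,.26),3.19)])
E
```

```text
[ 0.     0.001 -0.612] [ 0.211  0.074 -0.   ]
[ 0.     0.001 -0.812] [ 0.27   0.081 -0.   ]
[ 0.000e+00  1.000e-03 -1.312e+00] [0.412 0.078 0.05 ]
[ 0.000e+00  1.000e-03 -1.502e+00] [0.529 0.073 0.17 ]
```

>>> {"op": "step_arm", "data": {"plan": [[[0,0,-0.15],[0.055,0.02,0],0],[[0,0,-0.3],[0.11,0.04,0],0],[[0,0,-0.46],[0.165,0.06,0],0],[[0,0,-0.61],[0.22,0.075,0],0],[[0,0,-0.77],[0.275,0.08,0],0],[[0,0,-0.93],[0.33,0.08,0.02],0],[[0,0,-1.09],[0.385,0.08,0.045],0],[[0,0,-1.25],[0.435,0.077,0.08],0],[[0,0,-1.4],[0.48,0.075,0.12],0],[[0,0,-1.5],[0.526,0.073,0.16],0]]}}

```text
time: 3.75
position: [0.4849, 0.3116, 0.2687]
tool_rot: [-0.066, 3.139, -0.001]
ft_force: [1.6, -0.8, -0.1]
grip_width: 0.998
```

```bash
python3 - <<'E'
from h import *
s=ctrl.get_state(); print(s['time'],s['position'],s['joint_positions'].round(2) if hasattr(s['joint_positions'],'round') else s['joint_positions'])
c=cam('wrist'); im=ctrl.get_image('wrist'); cv2.imwrite('pics/w1.png',im[:,:,::-1])
for l in ['vial']:
    for d in ctrl.cut_out('wrist',l)[:3]:
        v,u=np.nonzero(d['pixels']); print(l,d['score'],d['rect'],u.mean(),v.mean())
E
```

```text
3.75 [0.48491319 0.31158297 0.26868945] [ 0.24  0.29 -1.03  1.57  0.25  1.43  0.81]
vial 0.93 [311.6, 162.8, 21.0, 25.4] 322.922305764411 176.69172932330827
```

View pics/w1.png

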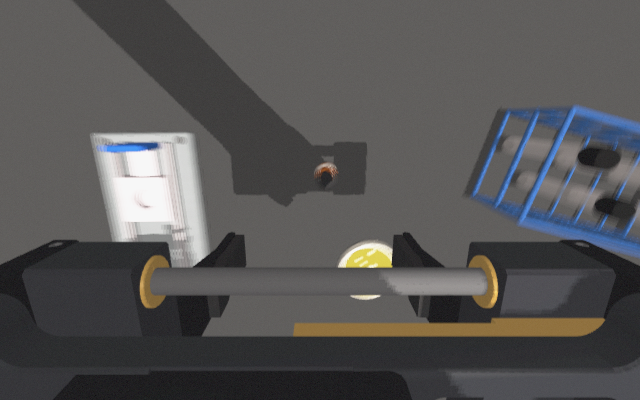

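The wrist view shows the vial at about (325,175), with the push plate and nest on the left. The arm was still settling, so I'll re-image and measure.

```bash
python3 - <<'E'
from h import *
ctrl.get_image('wrist')
s=ctrl.get_state(); c=cam('wrist'); im=ctrl.get_image('wrist'); print(s['position'],np.round(s['qd'],3))
cv2.imwrite('pics/w2.png',cv2.resize(im[100:250,60:400,::-1],None,fx=2.35,fy=2.35,interpolation=cv2.INTER_CUBIC))
cv2.imwrite('pics/w2v.png',cv2.resize(im[145:205,290:360,::-1],None,fx=8,fy=8,interpolation=cv2.INTER_CUBIC))
np.save('w2.npy',im)
for d in ctrl.cut_out('wrist','vial')[:1]:
    v,u=np.nonzero(d['pixels']); print(d['score'],d['rect'],atz('wrist',(u.mean(),v.mean()),.04,c)); 
import pickle; pickle.dump(c,open('w2.pkl','wb'))
E
```

```text
[0.48217541 0.31271749 0.2673684 ] [ 0.046 -0.038  0.038 -0.051  0.015  0.021  0.002]
0.95 [312.4, 168.0, 21.0, 25.0] [0.48309512 0.31794373 0.04      ]
```

View pics/w2.png

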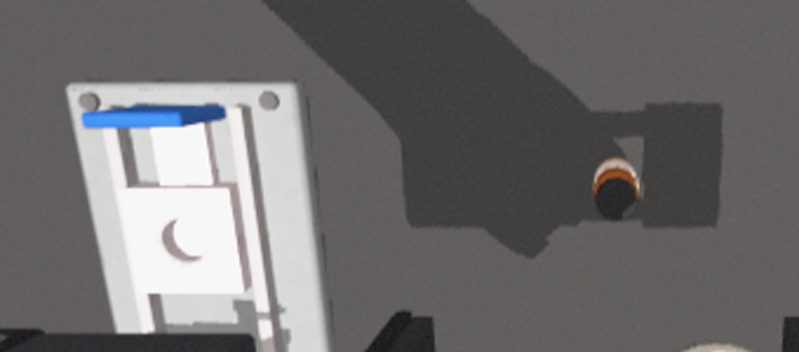

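View pics/w2v.png

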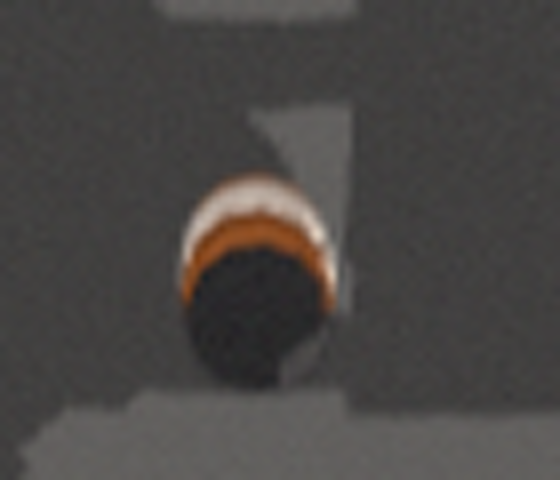

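```bash
python3 - <<'E'
from h import *
import pickle; c=pickle.load(open('w2.pkl','rb'))
P=atz('w',(290+258/8-.45,145+316/8-.45),.068,c); print('cap',P)
f=c[0]; q=c[3]@P+c[4]; print('cap dia',140/8*q[2]/f)
W=lambda u,v:(60+u/2.35-.3,100+v/2.35-.3)
B=atz('w',W(184,239.5),.036,c); print('bore',B)
for uv,z in [(W(120,186),.036),(W(232,186),.036),(W(135,293),.036),(W(247,291),.036),(W(68,87),.016),(W(302,83),.016),(W(90,101),.016),(W(270,100),.016)]: 
    P=atz('w',uv,z,c); d=P[:2]-np.array(PR[:2]); cc,s=np.cos(PR[2]),np.sin(PR[2]); print(P.round(4),'press',[round(cc*d[0]+s*d[1],4),round(-s*d[0]+cc*d[1],4)])
st=ctrl.get_state();print(st['position'],st['time'])
E
```

```text
cap [0.48197642 0.31644948 0.068     ]
cap dia 0.020734051425932345
bore [0.52345508 0.07672946 0.036     ]
[0.4944 0.0453 0.036 ] press [np.float64(-0.1099), np.float64(-0.029)]
[0.4916 0.1066 0.036 ] press [np.float64(-0.1096), np.float64(0.0324)]
[0.5567 0.0449 0.036 ] press [np.float64(-0.0477), np.float64(-0.0325)]
[0.5526 0.1091 0.036 ] press [np.float64(-0.0486), np.float64(0.0318)]
[0.444  0.0106 0.016 ] press [np.float64(-0.162), np.float64(-0.0611)]
[0.436  0.1405 0.016 ] press [np.float64(-0.1634), np.float64(0.0691)]
[0.4512 0.0216 0.016 ] press [np.float64(-0.1543), np.float64(-0.0505)]
[0.4461 0.122  0.016 ] press [np.float64(-0.1543), np.float64(0.0501)]
[0.48535018 0.3101979  0.26982397] 4.0
```

```bash
cat >> h.py <<'E'
import json
def cmd():
    a=json.load(open('cmd.json')); return np.array(a[0]),R.from_rotvec(a[1])
def adv(rv,sh):  # update commanded pose by last row of a call
    p,r=cmd(); p2=p+r.apply(sh); r2=r*R.from_rotvec(rv); json.dump([p2.tolist(),r2.as_rotvec().tolist()],open('cmd.json','w')); return p2,r2.as_rotvec()
def relc(pos,rot):
    p,r=cmd(); return (r.inv()*rot).as_rotvec().round(4), r.inv().apply(np.array(pos)-p).round(4)
E
python3 - <<'E'
from h import *
json.dump([[0.155,-0.631,0.237],down(0.2405).as_rotvec().tolist()],open('cmd.json','w'))
print(adv([0,0,-1.44],[.404,-.324,-.193])); print(adv([0,0,-1.5],[.526,.073,.16]))
for i in range(3):
    s=ctrl.get_state(); print(s['position'].round(4) if hasattr(s['position'],'round') else s['position'], s['tool_rot'])
print(relc((.482,.3165,.036),down(3.193)))
E
```

```text
(array([ 0.47019948, -0.22009698,  0.43      ]), array([-2.09631140e+00, -2.33988951e+00, -3.33125508e-16]))
(array([0.48517219, 0.31073333, 0.27      ]), array([-6.11116621e-02,  3.14099821e+00,  3.74869077e-16]))
[0.4854 0.3102 0.2698] [-6.04226901e-02  3.14060736e+00 -6.00705415e-04]
[0.4854 0.3102 0.2698] [-6.04226901e-02  3.14060736e+00 -6.00705415e-04]
[0.4854 0.3102 0.2698] [-6.04226901e-02  3.14060736e+00 -6.00705415e-04]
(array([ 0.    , -0.    , -0.0125]), array([0.0029, 0.0059, 0.234 ]))
```

```bash
cat > look.py <<'E'
from h import *
import pickle,sys
def look(tag):
    s=ctrl.get_state(); c=cam('wrist'); im=ctrl.get_image('wrist'); np.save(tag+'.npy',im); pickle.dump(c,open(tag+'.pkl','wb'))
    print(s['time'],np.round(s['position'],4),np.round(s['qd'],3).tolist()); return im,c
def crop(im,x0,y0,x1,y1,k,name):
    cv2.imwrite('pics/'+name,cv2.resize(np.ascontiguousarray(im[y0:y1,x0:x1,::-1]),None,fx=k,fy=k,interpolation=cv2.INTER_CUBIC))
E
python3 - <<'E'
from look import *
im,c=look('w3')
crop(im,60,100,400,250,2.35,'w3.png'); crop(im,290,145,360,205,8,'w3v.png')
E
```

```text
4.0 [0.4854 0.3102 0.2698] [0.026, -0.02, 0.012, -0.017, 0.001, 0.002, -0.002]
```

View pics/w3v.png

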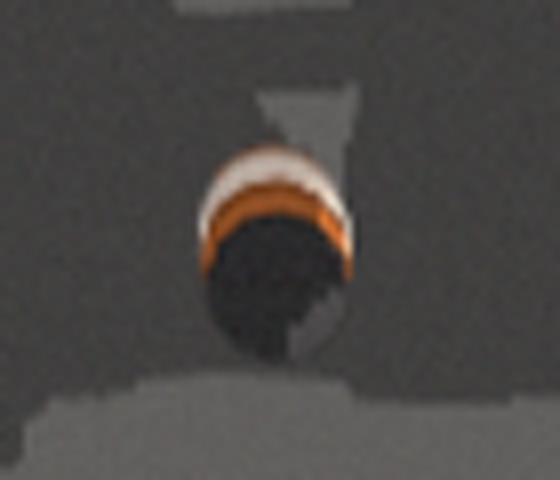

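View pics/w3.png

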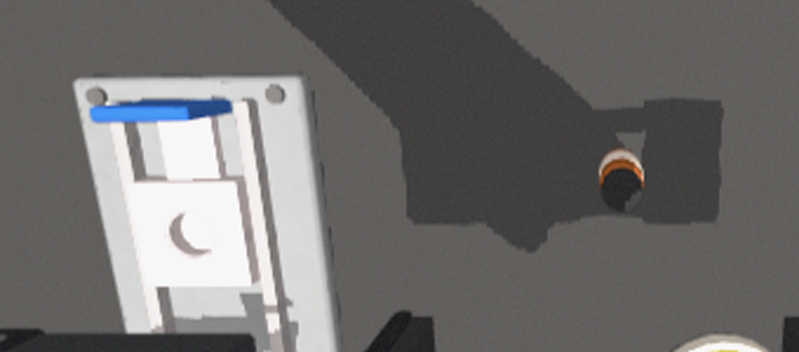

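```bash
python3 - <<'E'
from h import *
import pickle; c=pickle.load(open('w3.pkl','rb'))
P=atz('w',(290+278/8-.45,145+285/8-.45),.068,c); print('cap',P)
W=lambda u,v:(60+u/2.35-.3,100+v/2.35-.3)
print('bore',atz('w',W(192,234),.036,c))
s=ctrl.get_state(); print(s['position'],s['time'])
print(relc((P[0],P[1],.036),down(3.193)))
E
```

```text
cap [0.48185733 0.31677192 0.068     ]
bore [0.52359291 0.07724086 0.036     ]
[0.48599912 0.30966406 0.27034312] 4.05
(array([ 0.    , -0.    , -0.0125]), array([0.0031, 0.0062, 0.234 ]))
```

>>> {"op": "step_arm", "data": {"plan": [[[0,0,-0.01],[0.003,0.006,0.06],0],[[0,0,-0.0125],[0.003,0.006,0.12],0],[[0,0,-0.0125],[0.003,0.006,0.17],0],[[0,0,-0.0125],[0.003,0.006,0.21],0],[[0,0,-0.0125],[0.003,0.006,0.234],0],[[0,0,-0.0125],[0.003,0.006,0.234],0],[[0,0,-0.0125],[0.003,0.006,0.234],0],[[0,0,-0.0125],[0.003,0.006,0.234],120],[[0,0,-0.0125],[0.003,0.006,0.234],220],[[0,0,-0.0125],[0.003,0.006,0.234],255]], "squeeze": 15}}

```text
time: 5.3
position: [0.4819, 0.3165, 0.036]
tool_rot: [-0.081, 3.14, 0.0]
ft_force: [0.1, 0.0, 0.1]
grip_width: 0.742
```

```bash
python3 - <<'E'
from look import *
print(adv([0,0,-.0125],[.003,.006,.234]))
im,c=look('w4'); crop(im,0,0,640,400,1.2,'w4.png'); print(ctrl.get_state()['grip_width'])
E
```

```text
(array([0.48194107, 0.31661209, 0.036     ]), array([ 8.07415795e-02, -3.14055492e+00, -3.78019276e-16]))
5.3 [0.4819 0.3165 0.036 ] [-0.003, 0.004, 0.001, 0.003, -0.0, -0.001, -0.0]
0.6956193825116369
```

View pics/w4.png

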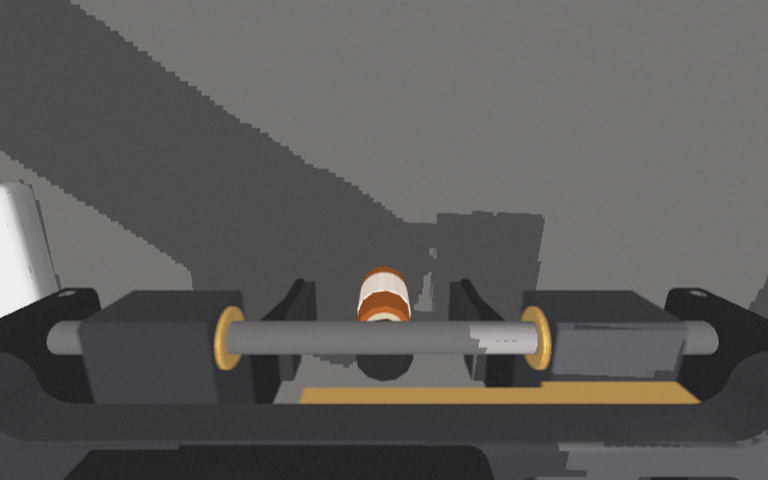

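>>> {"op": "step_arm", "data": {"plan": [[[0,0,0],[0,0,0],255],[[0,0,0],[0,0,0],255],[[0,0,0],[0,0,0],255],[[0,0,0],[0,0,0],255],[[0,0,0],[0,0,0],255],[[0,0,0],[0,0,0],255],[[0,0,0],[0,0,0],255],[[0,0,0],[0,0,0],255],[[0,0,0],[0,0,-0.01],255],[[0,0,0],[0,0,-0.03],255]], "squeeze": 15}}

```text
time: 6.6
position: [0.4812, 0.3162, 0.0661]
tool_rot: [0.081, -3.139, 0.001]
ft_force: [0.6, 0.8, -0.9]
grip_width: 0.269
```

```bash
python3 - <<'E'
from look import *
print(adv([0,0,0],[0,0,-.03]))
im,c=look('w5'); crop(im,100,180,540,360,1.8,'w5.png'); 
# route to above bore
print(relc((.5236,.0775,.16),down(3.193)), relc((.50,.2,.16),down(3.193)))
E
```

```text
(array([0.48194107, 0.31661209, 0.066     ]), array([ 8.07415795e-02, -3.14055492e+00, -3.78019276e-16]))
6.6 [0.4812 0.3162 0.0661] [0.132, -0.221, -0.154, -0.136, -0.2, 0.261, 0.139]
(array([ 0., -0., -0.]), array([-0.0293, -0.2409, -0.094 ])) (array([ 0., -0., -0.]), array([-0.012 , -0.1174, -0.094 ]))
```

View pics/w5.png

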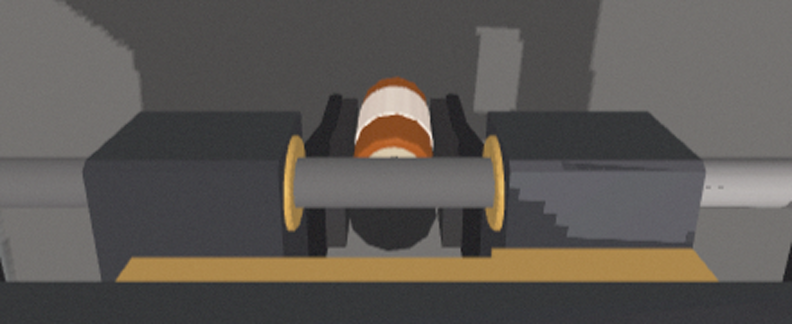

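```bash
python3 - <<'E'
from h import *
def topress(P):
    d=P[:2]-np.array(PR[:2]); cc,s=np.cos(PR[2]),np.sin(PR[2]); return np.round([cc*d[0]+s*d[1],-s*d[0]+cc*d[1],P[2]],4)
for u,v in [(76,300),(100,290),(120,305),(130,250)]:
    print((u,v),[topress(atz('top',(255+u/5.4-.4,145+v/5.4-.4),z)) for z in(.15,.19,.22)])
# where scene pixels
for q in [(-.03,.05,.19),(-.04,.05,.2),(-.03,.05,.216),(-.04,.05,.216)]:
    print(q,proj('scene',X(q)),(proj('scene',X(q))-[250,170])*3.8)
E
```

```text
(76, 300) [array([-0.0213,  0.0654,  0.15  ]), array([-0.0258,  0.0616,  0.19  ]), array([-0.0292,  0.0587,  0.22  ])]
(100, 290) [array([-0.0164,  0.0516,  0.15  ]), array([-0.021 ,  0.0482,  0.19  ]), array([-0.0245,  0.0457,  0.22  ])]
(120, 305) [array([-0.0255,  0.0407,  0.15  ]), array([-0.0299,  0.0377,  0.19  ]), array([-0.0332,  0.0354,  0.22  ])]
(130, 250) [array([0.0055, 0.0336, 0.15  ]), array([0.0002, 0.0308, 0.19  ]), array([-0.0039,  0.0287,  0.22  ])]
(-0.03, 0.05, 0.19) [[348.56142634 233.1066282 ]] [[374.53342009 239.80518718]]
(-0.04, 0.05, 0.2) [[351.86339034 227.80833953]] [[387.08088331 219.67169022]]
(-0.03, 0.05, 0.216) [[349.4055603  225.88483732]] [[377.74112916 212.36238183]]
(-0.04, 0.05, 0.216) [[352.42731079 223.31357532]] [[389.22378098 202.59158623]]
```

>>> {"op": "step_arm", "data": {"plan": [[[0,0,0],[0,-0.01,-0.04],255],[[0,0,0],[-0.003,-0.035,-0.075],255],[[0,0,0],[-0.006,-0.07,-0.094],255],[[0,0,0],[-0.01,-0.11,-0.094],255],[[0,0,0],[-0.015,-0.15,-0.094],255],[[0,0,0],[-0.02,-0.19,-0.094],255],[[0,0,0],[-0.025,-0.22,-0.094],255],[[0,0,0],[-0.028,-0.235,-0.094],255],[[0,0,0],[-0.029,-0.241,-0.094],255],[[0,0,0],[-0.029,-0.241,-0.094],255]]}}

```text
time: 7.9
position: [0.523, 0.0782, 0.1597]
tool_rot: [-0.083, 3.14, 0.001]
ft_force: [-0.9, 0.2, -0.3]
grip_width: 0.269
```

```bash
python3 - <<'E'
from look import *
print(adv([0,0,0],[-.029,-.241,-.094]))
look('tmp')
im,c=look('w6'); crop(im,160,60,480,300,2.4,'w6.png'); 
s=ctrl.get_state(); print(s['grip_width'],s['ft_force'])
E
```

```text
(array([0.52328648, 0.07742063, 0.16      ]), array([ 8.07415795e-02, -3.14055492e+00, -3.78019276e-16]))
7.9 [0.523  0.0782 0.1597] [-0.013, 0.0, -0.01, 0.004, -0.005, -0.001, -0.004]
7.95 [0.5229 0.0787 0.1597] [-0.008, 0.001, -0.006, 0.004, 0.0, 0.001, 0.0]
0.2663216807275252 [-0.07643793  0.97247025 -0.58861851]
```

View pics/w6.png

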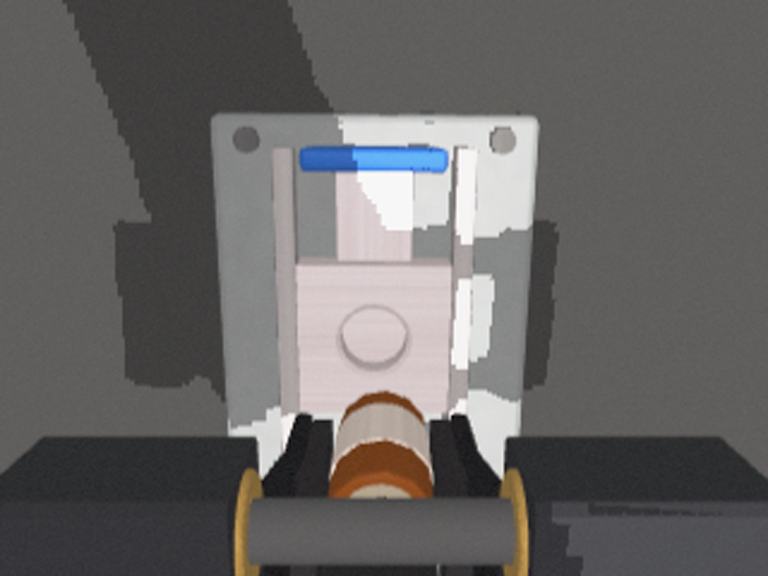

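```bash
python3 - <<'E'
from look import *
im=np.load('w6.npy'); crop(im,285,180,350,230,11,'w6z.png')
crop(im,270,215,370,270,7.5,'w6v.png')
E
```

```text
(no output)
```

View pics/w6z.png

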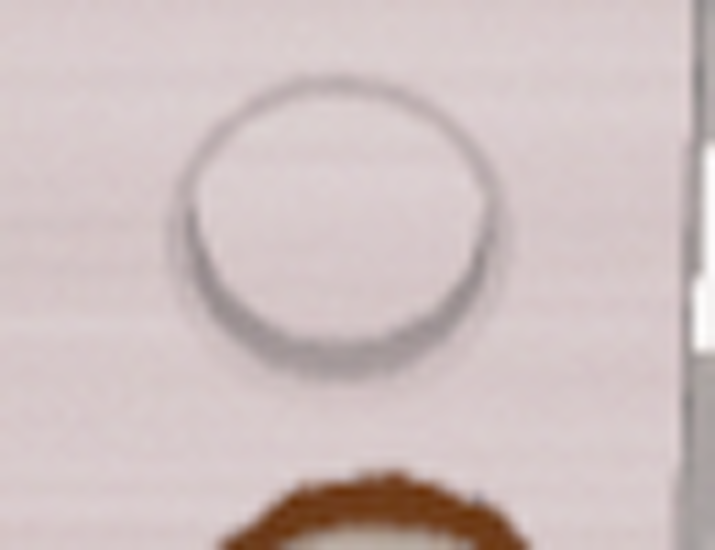

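View pics/w6v.png

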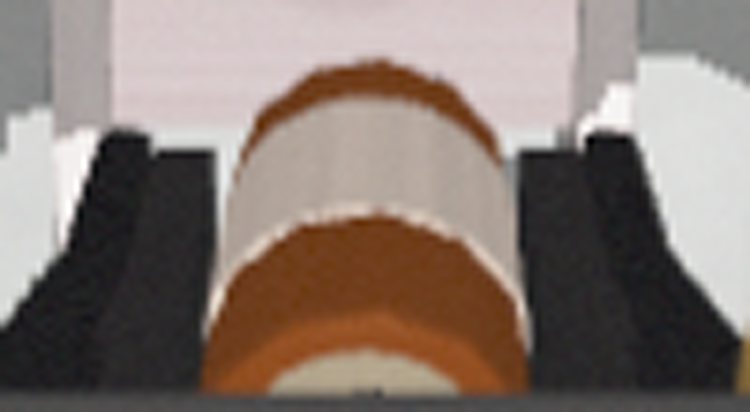

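```bash
python3 - <<'E'
from h import *
import pickle; c=pickle.load(open('w6.pkl','rb'))
B=atz('w',(285+338/11-.45,180+231/11-.45),.036,c); print('bore',B)
a=np.linspace(0,2*np.pi,200)
def circ(P,r,z): return np.c_[P[0]+r*np.cos(a),P[1]+r*np.sin(a),0*a+z]
for r,z in((.015,.036),(.013,.034)):
    q=proj('w',circ(B,r,z),c); q=(q-[285,180]+.45)*11; print(q.min(0),q.max(0))
p,_=cmd(); s=ctrl.get_state(); m=np.array(s['position']); print('meas',m)
for V in (p,m):
    q=(proj('w',circ(V,.012,V[2]-.036),c)-[270,215]+.45)*7.5; i=q[:,1].argmin(); print('vial bottom apex',q[i],q.min(0),q.max(0))
print(relc((B[0],B[1],.09),down(3.193)))
E
```

```text
bore [0.52280678 0.07564062 0.036     ]
[162.60604115  59.70871682] [513.37216647 397.30821621]
[187.24668333  77.46634269] [489.16845101 368.21302603]
meas [0.52276122 0.07889451 0.15962371]
vial bottom apex [354.32202147  44.6512633 ] [217.06239404  44.6512633 ] [490.29670317 298.24869283]
vial bottom apex [371.67810885  38.31975075] [234.30266532  38.31975075] [507.19981675 291.82402222]
(array([ 0., -0., -0.]), array([ 0.0006, -0.0018,  0.07  ]))
```

```bash
python3 - <<'E'
from h import *
import pickle; c=pickle.load(open('w3.pkl','rb'))
a=np.linspace(0,2*np.pi,200)
def circ(P,r,z): return np.c_[P[0]+r*np.cos(a),P[1]+r*np.sin(a),0*a+z]
V=(.4819,.3168)
for r,z in((.012,0),(.011,.068),(.011,.058),(.012,.05)):
    q=(proj('w',circ(V,r,z),c)-[290,145]+.45)*8; print(r,z,q.min(0),q.max(0))
c=pickle.load(open('w6.pkl','rb'))
from bench import ctrl
m=np.array(ctrl.get_state()['position']); print(m,ctrl.get_state()['time'])
for dx in(0,.001,.002):
  for dz in (0,.002):
    q=(proj('w',circ(m+[dx,0,0],.012,m[2]-.036+dz),c)-[270,215]+.45)*7.5; print(dx,dz,q.min(0)[1])
    q=(proj('w',circ(m+[dx,0,0],.012,m[2]-.036+.05+dz),c)-[270,215]+.45)*7.5; print('   shoulder',q.min(0),q.max(0)[0])
E
```

```text
0.012 0 [202.68769418 137.24501525] [339.12476991 272.37469604]
0.011 0.068 [204.16220115 212.04337221] [352.19616388 357.29083044]
0.011 0.058 [204.87588027 200.32181622] [349.01717184 341.97548798]
0.012 0.05 [199.00289622 184.96027559] [353.00909074 336.49354329]
[0.52276122 0.07889451 0.15962371] 8.0
0 0 38.319750751745346
   shoulder [192.40090998 294.3483374 ] 553.1236788161644
0 0.002 46.102859997461195
   shoulder [190.15641719 308.14005168] 555.583353361456
0.001 0 49.213326963428386
   shoulder [191.91976679 308.33533366] 551.9763914612156
0.001 0.002 57.0940464970093
   shoulder [189.67321167 322.28680699] 554.4165325488171
0.002 0 60.07597132371907
   shoulder [191.44039865 322.26959827] 550.8333349474681
0.002 0.002 68.05371276951456
   shoulder [189.19181198 336.3795199 ] 553.2540705033473
```

>>> {"op": "step_arm", "data": {"plan": [[[0,0,0],[0.001,-0.003,0.02],255],[[0,0,0],[0.001,-0.003,0.04],255],[[0,0,0],[0.001,-0.003,0.055],255],[[0,0,0],[0.001,-0.003,0.065],255],[[0,0,0],[0.001,-0.003,0.072],255],[[0,0,0],[0.001,-0.003,0.077],255],[[0,0,0],[0.001,-0.003,0.077],255],[[0,0,0],[0.001,-0.003,0.077],255],[[0,0,0],[0.001,-0.003,0.077],255],[[0,0,0],[0.001,-0.003,0.077],255]]}}

```text
time: 9.25
position: [0.5224, 0.0742, 0.0828]
tool_rot: [-0.081, 3.14, -0.0]
ft_force: [-0.6, -0.2, -0.0]
grip_width: 0.27
```

```bash
python3 - <<'E'
from look import *
print(adv([0,0,0],[.001,-.003,.077]))
im,c=look('w7'); crop(im,210,160,430,270,3.6,'w7.png'); 
s=ctrl.get_state(); print(s['position'],s['grip_width'],s['ft_force'])
E
```

```text
(array([0.52244195, 0.0743732 , 0.083     ]), array([ 8.07415795e-02, -3.14055492e+00, -3.78019276e-16]))
9.25 [0.5224 0.0742 0.0828] [0.002, 0.001, 0.002, 0.003, 0.001, 0.001, -0.001]
[0.52232303 0.0741732  0.08268981] 0.2679092125203788 [-0.09979478  0.75523928  0.04110576]
```

View pics/w7.png

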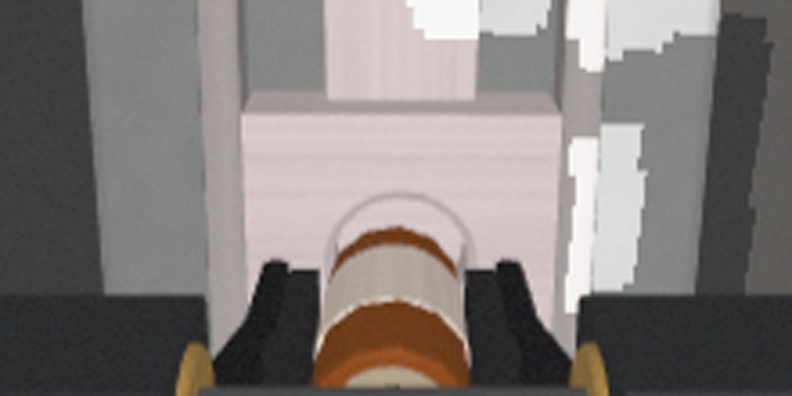

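```bash
python3 - <<'E'
from look import *
import pickle
im=np.load('w7.npy'); c=pickle.load(open('w7.pkl','rb'))
k=8;x0,y0=285,205
big=cv2.resize(np.ascontiguousarray(im[y0:y0+60,x0:x0+70,::-1]),None,fx=k,fy=k,interpolation=cv2.INTER_CUBIC)
a=np.linspace(0,2*np.pi,400)
def circ(P,r,z): return np.c_[P[0]+r*np.cos(a),P[1]+r*np.sin(a),0*a+z]
def draw(P,r,z,col):
    q=(proj('w',circ(P,r,z),c)-[x0,y0]+.45)*k
    cv2.polylines(big,[np.int32(q)],True,col,1)
m=np.array([.5224,.0742,.0828])
draw((.5228,.0757),.015,.036,(0,255,0)); draw((.5228,.0757),.013,.034,(0,200,0))
draw(m,.012,m[2]-.036,(255,0,0)); draw(m+[.001,0,0],.012,m[2]-.036,(255,0,255))
cv2.imwrite('pics/w7z.png',big)
E
```

```text
(no output)
```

View pics/w7z.png

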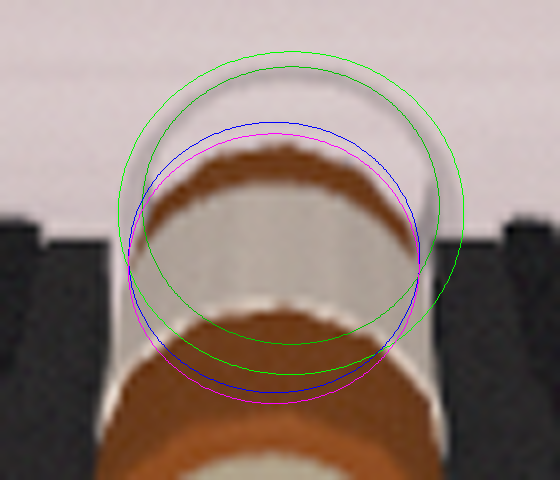

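>>> {"op": "step_arm", "data": {"plan": [[[0,0,0],[0.0013,0.0013,0.0],255],[[0,0,0],[0.0013,0.0013,0.003],255],[[0,0,0],[0.0013,0.0013,0.006],255],[[0,0,0],[0.0013,0.0013,0.009],255],[[0,0,0],[0.0013,0.0013,0.012],255],[[0,0,0],[0.0013,0.0013,0.015],255],[[0,0,0],[0.0013,0.0013,0.018],255],[[0,0,0],[0.0013,0.0013,0.021],255],[[0,0,0],[0.0013,0.0013,0.0235],255],[[0,0,0],[0.0013,0.0013,0.0235],255]]}}

```text
time: 10.55
position: [0.5232, 0.0758, 0.06]
tool_rot: [-0.081, 3.136, 0.001]
ft_force: [4.3, 0.6, 3.0]
grip_width: 0.271
```

```bash
python3 - <<'E'
from look import *
print(adv([0,0,0],[.0013,.0013,.0235]))
im,c=look('w8'); crop(im,210,160,430,270,3.6,'w8.png'); 
s=ctrl.get_state(); print(s['position'],s['grip_width'],s['ft_force'],s['torque'])
E
```

```text
(array([0.52107687, 0.07560469, 0.0595    ]), array([ 8.07415795e-02, -3.14055492e+00, -3.78019276e-16]))
10.55 [0.5232 0.0758 0.06  ] [0.002, -0.0, -0.001, 0.001, 0.0, -0.001, 0.002]
[0.52313434 0.0757768  0.05999652] 0.2729398541765997 [5.17789757 1.24642325 2.90983078] [ 0.24855509 -1.39347921 -0.05732663]
```

View pics/w8.png

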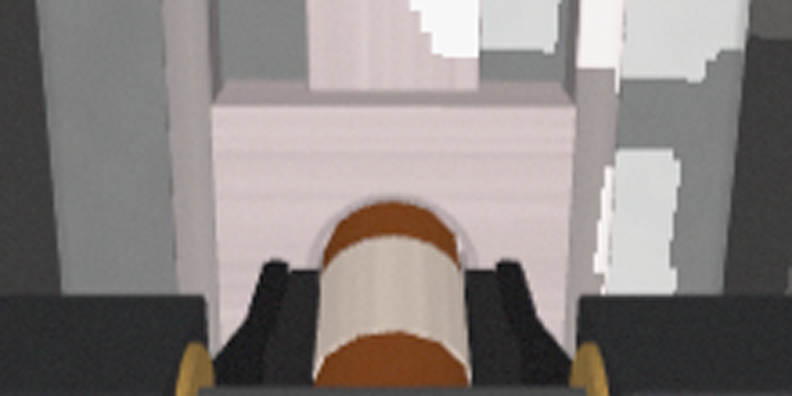

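>>> {"op": "step_arm", "data": {"plan": [[[0,0,0],[-0.001,0,0],255],[[0,0,0],[-0.002,0,0],255],[[0,0,0],[-0.002,0,0.001],255],[[0,0,0],[-0.002,0,0.0015],255],[[0,0,0],[-0.002,0,0.0015],255],[[0,0,0],[-0.002,0,0.0015],255],[[0,0,0],[-0.002,0,0.0015],255],[[0,0,0],[-0.002,0,0.0015],255],[[0,0,0],[-0.002,0,0.0015],255],[[0,0,0],[-0.002,0,0.0015],255]]}}

```text
time: 11.85
position: [0.5233, 0.0757, 0.0576]
tool_rot: [-0.081, 3.14, 0.0]
ft_force: [5.9, 0.4, 2.6]
grip_width: 0.27
```

```bash
python3 - <<'E'
from look import *
print(adv([0,0,0],[-.002,0,.0015]))
s=ctrl.get_state(); print(s['position'],s['tool_rot'],s['grip_width'],s['ft_force'],s['torque'])
E
```

```text
(array([0.52307423, 0.07570746, 0.058     ]), array([ 8.07415795e-02, -3.14055492e+00, -3.78019276e-16]))
[0.52326731 0.07569737 0.05764134] [-8.13159317e-02  3.13960910e+00  3.78528658e-04] 0.2703946740561289 [5.85127529 0.42359613 2.62132005] [ 2.90084438e-01 -1.30454230e+00 -7.54179277e-04]
```

>>> {"op": "step_arm", "data": {"plan": [[[0,0,0],[-0.0005,0,0],255],[[0,0,0],[-0.001,0,0],255],[[0,0,0],[-0.0015,0,0],255],[[0,0,0],[-0.002,0,0],255],[[0,0,0],[-0.002,0,0],255],[[0,0,0],[-0.002,0,0],255],[[0,0,0],[-0.002,0,0],255],[[0,0,0],[-0.002,0,0],255],[[0,0,0],[-0.002,0,0],255],[[0,0,0],[-0.002,0,0],255]]}}

```text
time: 13.1
position: [0.5236, 0.0757, 0.0572]
tool_rot: [0.082, -3.138, 0.001]
ft_force: [1.8, 2.2, 5.2]
grip_width: 0.269
```

```bash
python3 - <<'E'
from look import *
print(adv([0,0,0],[-.002,0,0]))
im,c=look('w9'); crop(im,210,160,430,270,3.6,'w9.png'); 
s=ctrl.get_state(); print(s['position'],s['tool_rot'],s['grip_width'],s['ft_force'],s['torque'])
E
```

```text
(array([0.52507158, 0.07581023, 0.058     ]), array([ 8.07415795e-02, -3.14055492e+00, -3.78019276e-16]))
13.1 [0.5236 0.0757 0.0572] [-0.001, -0.001, 0.001, 0.001, 0.0, -0.002, -0.0]
[0.52365789 0.07570572 0.05719688] [ 8.15675076e-02 -3.13803804e+00  6.56982175e-04] 0.26871075845841114 [-0.03467934  1.46358009  5.76536365] [ 0.32825947 -0.34606045 -0.02029222]
```

View pics/w9.png

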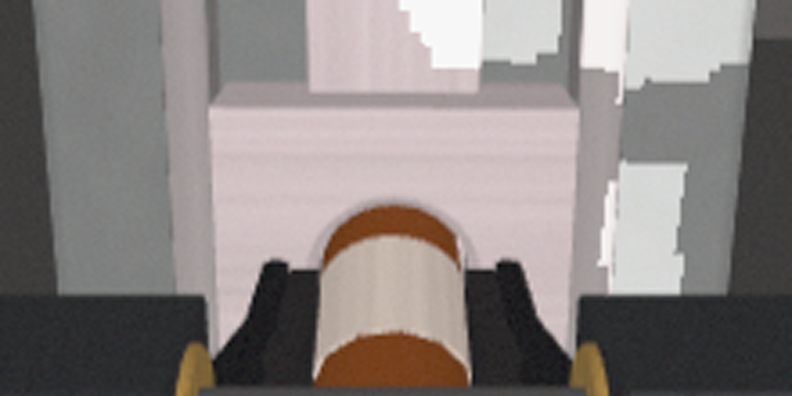

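>>> {"op": "step_arm", "data": {"plan": [[[0,0,0],[-0.002,0,0],120],[[0,0,0],[-0.002,0,0],120],[[0,0,0],[-0.002,0,0],120],[[0,0,0],[-0.002,0,0],120],[[0,0,0],[-0.002,0,0],120],[[0,0,0],[-0.002,0,-0.005],120],[[0,0,0],[-0.002,0,-0.02],120],[[0,0,0],[-0.002,0,-0.04],120],[[0,0,0],[-0.002,0,-0.07],120],[[0,0,0],[-0.002,0,-0.1],120]]}}

```text
time: 14.4
position: [0.5271, 0.076, 0.1599]
tool_rot: [-0.082, 3.139, -0.0]
ft_force: [0.6, -1.5, -0.5]
grip_width: 0.533
```

```bash
python3 - <<'E'
from look import *
print(adv([0,0,0],[-.002,0,-.1]))
look('tmp'); im,c=look('w10'); crop(im,160,60,480,300,2.4,'w10.png'); 
s=ctrl.get_state(); print(s['position'],s['tool_rot'],s['grip_width'],s['ft_force'],s['torque'])
im=ctrl.get_image('scene'); cv2.imwrite('pics/s10.png',cv2.resize(im[170:300,260:420,::-1],None,fx=4.6,fy=4.6,interpolation=cv2.INTER_CUBIC))
E
```

```text
(array([0.52706894, 0.075913  , 0.158     ]), array([ 8.07415795e-02, -3.14055492e+00, -3.78019276e-16]))
14.4 [0.5271 0.076  0.1599] [0.168, -0.295, -0.109, -0.266, -0.279, 0.431, 0.22]
14.45 [0.5295 0.0767 0.1639] [-0.016, 0.024, 0.0, 0.006, 0.043, -0.094, -0.041]
[0.52947935 0.07653459 0.1622577 ] [-8.11929041e-02  3.13289321e+00 -1.15517530e-03] 0.5323581236431868 [-0.01008216  0.41242784  0.92889456] [ 0.15380737 -0.18095762  0.00511137]
```

View pics/w10.png

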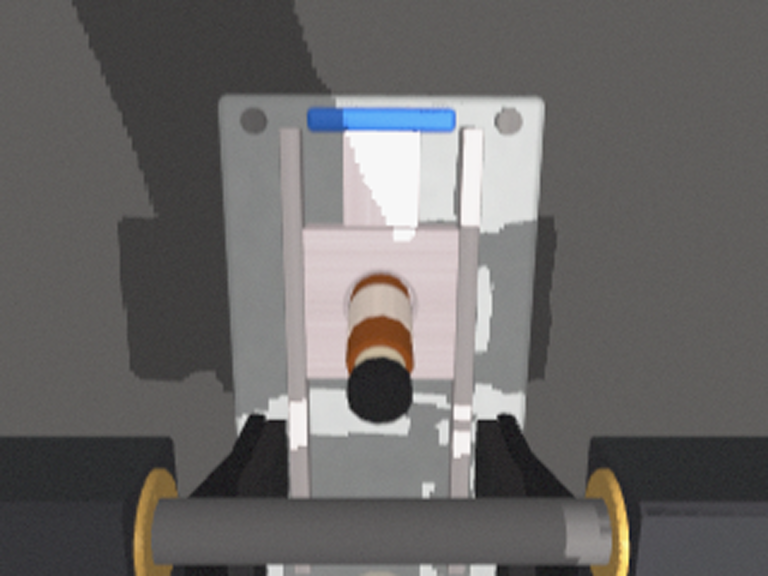

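View pics/s10.png

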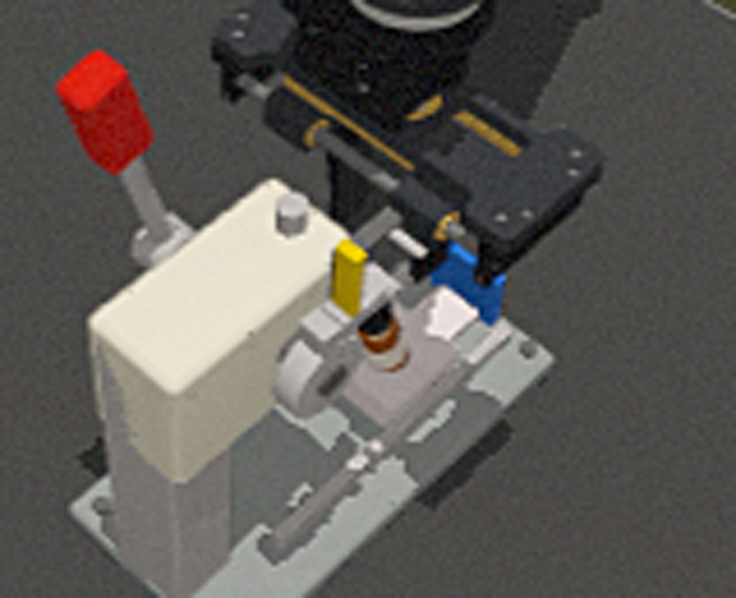

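```bash
python3 - <<'E'
from look import *
import pickle
im,c=look('w11')
k=6;x0,y0=270,110
big=cv2.resize(np.ascontiguousarray(im[y0:y0+130,x0:x0+100,::-1]),None,fx=k,fy=k,interpolation=cv2.INTER_CUBIC)[:600]
np.save('b.npy',im); cv2.imwrite('pics/w11z.png',cv2.resize(np.ascontiguousarray(im[120:250,270:370,::-1]),None,fx=4.6,fy=4.6,interpolation=cv2.INTER_CUBIC))
E
```

```text
14.55 [0.5284 0.0761 0.1603] [-0.007, 0.033, 0.019, 0.048, 0.013, -0.009, -0.007]
```

View pics/w11z.png

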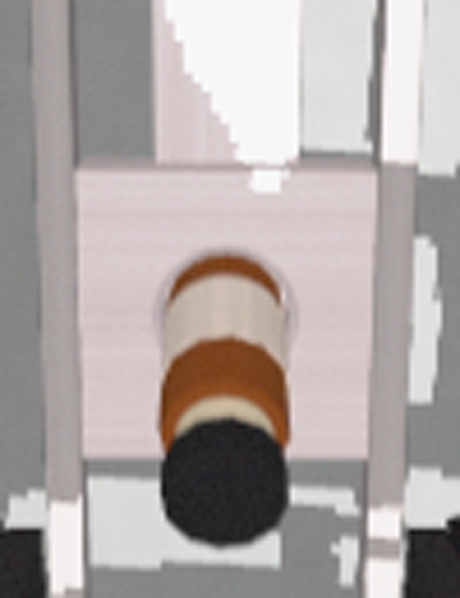

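```bash
python3 - <<'E'
from h import *
import pickle; c=pickle.load(open('w11.pkl','rb'))
W=lambda u,v:(270+u/4.6-.4,120+v/4.6-.4)
cs=[atz('w',W(*p),.036,c) for p in((78,168),(380,165),(82,456),(367,459))]
print(np.round(cs,4), 'ctr',np.mean(cs,0))
print('bore rim',atz('w',W(226,318),.036,c))
for z in(.086,.09,.094): 
    P=atz('w',W(225,482),z,c); q=c[3]@P+c[4]; print(z,P,'dia',126/4.6*q[2]/c[0])
print('plate front/top')
for n in ['w11']:
    P=atz('w',(160+382/2.4,60+119/2.4),.061,c);print(P)
E
```

```text
[[0.4887 0.0448 0.036 ]
 [0.4851 0.104  0.036 ]
 [0.5486 0.047  0.036 ]
 [0.5462 0.1064 0.036 ]] ctr [0.51716337 0.0755686  0.036     ]
bore rim [0.51749405 0.07544961 0.036     ]
0.086 [0.53409856 0.07612968 0.086     ] dia 0.021572121642136382
0.09 [0.53259716 0.07605399 0.09      ] dia 0.021182097224695013
0.094 [0.53109577 0.0759783  0.094     ] dia 0.020792072807253644
plate front/top
[0.44743537 0.07215055 0.061     ]
```

```bash
python3 - <<'E'
from look import *
im=ctrl.get_image('scene'); np.save('s12.npy',im)
k=9;x0,y0=320,215
b=cv2.resize(np.ascontiguousarray(im[y0:y0+50,x0:x0+60,::-1]),None,fx=k,fy=k,interpolation=cv2.INTER_CUBIC)
b2=b.copy()
base=np.array([.5185,.0755,.022])
a=np.linspace(0,2*np.pi,100)
for t,col in((0,(0,255,0)),(.2,(255,0,255))):
    ax=np.array([np.sin(t),0,np.cos(t)]);ex=np.array([np.cos(t),0,-np.sin(t)]);ey=np.array([0,1,0])
    for h,r in((0,.012),(.05,.012),(.058,.011),(.068,.011)):
        P=base+ax*h+r*(np.cos(a)[:,None]*ex+np.sin(a)[:,None]*ey)
        q=(proj('scene',P)-[x0,y0]+.45)*k; cv2.polylines(b2,[np.int32(q)],True,col,1)
cv2.imwrite('pics/s12.png',np.hstack([b,b2])[:, :1080]); cv2.imwrite('pics/s12.png',cv2.resize(np.hstack([b,b2]),(800,333)))
E
```

```text
(no output)
```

View pics/s12.png

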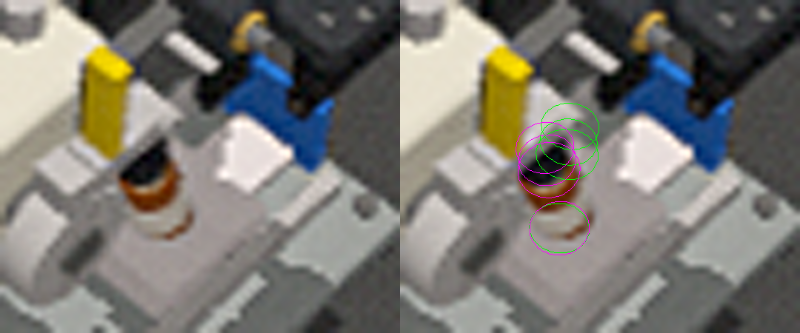

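>>> {"op": "step_arm", "data": {"plan": [[[0,0,0],[0,0,0.04],120],[[0,0,0],[0,0,0.07],120],[[0,0,0],[0,0,0.09],120],[[0,0,0],[0,0,0.099],120],[[0,0,0],[0,0,0.099],200],[[0,0,0],[0,0,0.099],255],[[0,0,0],[0,0,0.099],255],[[0,0,0],[0,0,0.099],255],[[0,0,0],[0,0,0.099],255],[[0,0,0],[0,0,0.099],255]], "squeeze": 12}}

```text
time: 15.9
position: [0.5275, 0.0759, 0.0592]
tool_rot: [-0.081, 3.139, -0.0]
ft_force: [0.9, 0.4, 5.4]
grip_width: 0.271
```

```bash
python3 - <<'E'
from look import *
print(adv([0,0,0],[0,0,.099]))
s=ctrl.get_state(); print(s['position'],s['tool_rot'],s['grip_width'],s['ft_force'],s['torque'])
E
```

```text
(array([0.52706894, 0.075913  , 0.059     ]), array([ 8.07415795e-02, -3.14055492e+00, -3.78019276e-16]))
[0.5275319  0.07586845 0.05917299] [-8.11324051e-02  3.13913271e+00 -1.19435100e-04] 0.27131336982997034 [0.86926544 0.43756096 5.41852411] [ 0.15944976 -0.2076644   0.01782812]
```

>>> {"op": "step_arm", "data": {"plan": [[[0,-0.03,0],[0.001,0,0],255],[[0,-0.06,0],[0.002,0,0],255],[[0,-0.09,0],[0.003,0,-0.0005],255],[[0,-0.12,0],[0.004,0,-0.0005],255],[[0,-0.15,0],[0.005,0,-0.001],255],[[0,-0.18,0],[0.006,0,-0.001],255],[[0,-0.2,0],[0.007,0,-0.001],255],[[0,-0.2,0],[0.0075,0,-0.001],255],[[0,-0.2,0],[0.0075,0,-0.001],255],[[0,-0.2,0],[0.0075,0,-0.001],255]], "squeeze": 12}}

```text
time: 17.15
position: [0.5206, 0.0755, 0.0602]
tool_rot: [-0.076, 2.939, 0.008]
ft_force: [5.9, 0.5, 3.0]
grip_width: 0.274
```

```bash
python3 - <<'E'
from look import *
print(adv([0,-.2,0],[.0075,0,-.001]))
s=ctrl.get_state(); print(s['position'],s['tool_rot'],s['grip_width'],s['ft_force'],s['torque'])
im=ctrl.get_image('scene'); np.save('s13.npy',im)
k=9;x0,y0=320,215
b=cv2.resize(np.ascontiguousarray(im[y0:y0+50,x0:x0+60,::-1]),None,fx=k,fy=k,interpolation=cv2.INTER_CUBIC)
im,c=look('w13'); b3=cv2.resize(np.ascontiguousarray(im[160:270,210:430,::-1]),None,fx=3.6,fy=3.6,interpolation=cv2.INTER_CUBIC)
cv2.imwrite('pics/w13.png',b3); cv2.imwrite('pics/s13.png',b)
E
```

```text
(array([0.51957885, 0.07552761, 0.06      ]), array([-0.07560286,  2.94067747,  0.00758559]))
[0.52056001 0.07550936 0.06017279] [-0.07592857  2.93875438  0.00823575] 0.27360119285997553 [5.85834453 0.48232455 2.97969554] [ 0.2214276  -1.29082299  0.04086054]
17.2 [0.5206 0.0755 0.0602] [0.001, -0.0, 0.002, -0.001, -0.001, -0.0, 0.002]
```

View pics/w13.png

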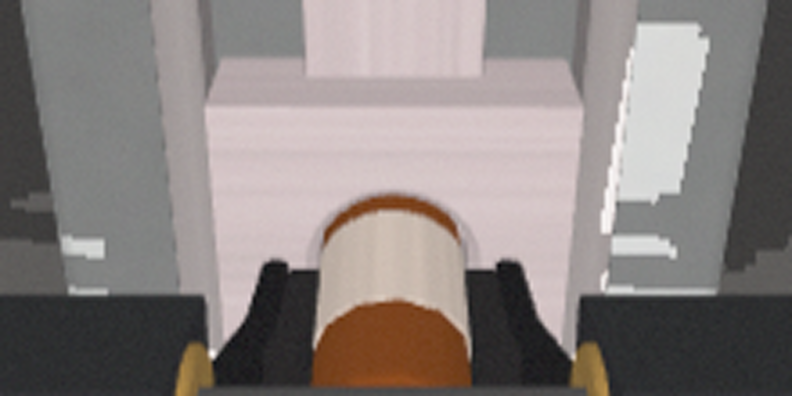

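View pics/s13.png

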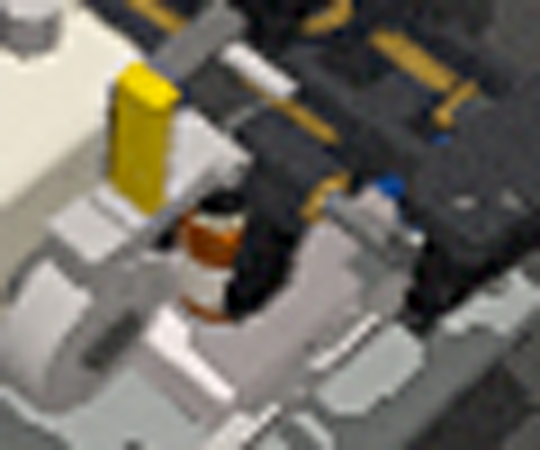

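>>> {"op": "step_arm", "data": {"plan": [[[0,0,0],[-0.001,0,0],255],[[0,0,0],[-0.0015,0,0.001],255],[[0,0,0],[-0.0015,0,0.001],255],[[0,0,0],[-0.0015,0,0.001],120],[[0,0,0],[-0.0015,0,0.001],120],[[0,0,0],[-0.0015,0,0.001],120],[[0,0,0],[-0.0015,0,0.001],120],[[0,0,0],[-0.004,0,-0.01],120],[[0,0,0],[-0.009,0,-0.035],120],[[0,0,0],[-0.016,0,-0.07],120]], "squeeze": 12}}

```text
time: 18.5
position: [0.5205, 0.0757, 0.132]
tool_rot: [-0.077, 2.942, 0.009]
ft_force: [0.8, 0.3, 0.1]
grip_width: 0.529
```

```bash
python3 - <<'E'
from look import *
print(adv([0,0,0],[-.016,0,-.07]))
s=ctrl.get_state(); print(s['position'],s['tool_rot'],s['grip_width'],s['ft_force'],s['torque'])
im=ctrl.get_image('scene'); np.save('s14.npy',im)
k=9;x0,y0=320,215
b=cv2.resize(np.ascontiguousarray(im[y0:y0+50,x0:x0+60,::-1]),None,fx=k,fy=k,interpolation=cv2.INTER_CUBIC)
b2=b.copy()
base=np.array([.518,.0755,.022])
a=np.linspace(0,2*np.pi,100)
for t,col in((0,(0,255,0)),):
    for h,r in((0,.012),(.05,.012),(.058,.011),(.068,.011)):
        P=base+[0,0,h]+r*np.c_[np.cos(a),np.sin(a),0*a]
        q=(proj('scene',P)-[x0,y0]+.45)*k; cv2.polylines(b2,[np.int32(q)],True,col,1)
cv2.imwrite('pics/s14.png',cv2.resize(np.hstack([b,b2]),(800,333)))
im,c=look('w14'); cv2.imwrite('pics/w14.png',cv2.resize(np.ascontiguousarray(im[100:290,180:460,::-1]),None,fx=2.8,fy=2.8,interpolation=cv2.INTER_CUBIC))
E
```

```text
(array([0.52135072, 0.07561878, 0.13178337]), array([-0.07560286,  2.94067747,  0.00758559]))
[0.52052085 0.07567813 0.13204419] [-0.07702802  2.94213578  0.00854007] 0.5294398697201556 [0.78523134 0.26578732 0.12727689] [ 0.02967967  0.02982499 -0.00912018]
18.55 [0.5241 0.0767 0.1373] [-0.028, 0.04, -0.002, -0.004, 0.1, -0.116, -0.111]
```

View pics/s14.png

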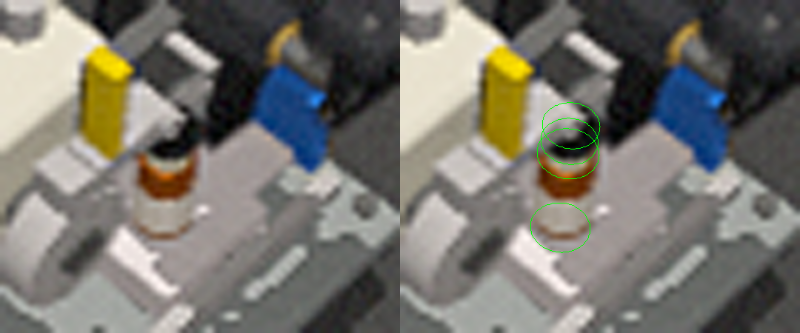

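View pics/w14.png

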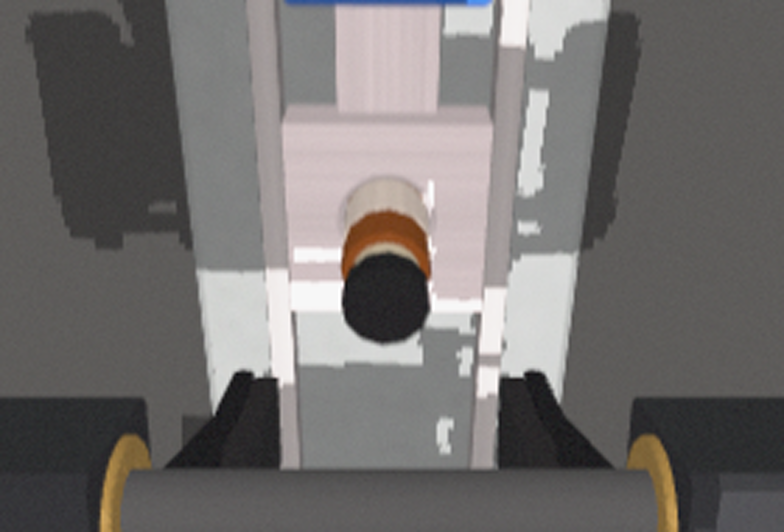

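```bash
python3 - <<'E'
from look import *
for i in range(4): ctrl.get_image('wrist')
im,c=look('w15'); cv2.imwrite('pics/w15.png',cv2.resize(np.ascontiguousarray(im[130:230,290:350,::-1]),None,fx=6,fy=6,interpolation=cv2.INTER_CUBIC))
k=6;x0,y0=290,130
b=cv2.imread('pics/w15.png'); a=np.linspace(0,2*np.pi,200)
for base in ((.5175,.0755),):
  for z,r,col in((.036,.015,(0,255,0)),(.036,.012,(255,255,0)),(.072,.012,(255,0,0)),(.090,.011,(255,0,255)),(.080,.011,(255,0,255))):
    q=(proj('w',np.c_[base[0]+r*np.cos(a),base[1]+r*np.sin(a),0*a+z],c)-[x0,y0]+.45)*k; cv2.polylines(b,[np.int32(q)],True,col,1)
cv2.imwrite('pics/w15o.png',np.hstack([cv2.imread('pics/w15.png'),b]))
print(ctrl.get_state()['time'])
E
```

```text
18.8 [0.5205 0.0752 0.1307] [-0.007, 0.014, 0.001, 0.009, -0.0, -0.001, 0.001]
18.85
```

View pics/w15o.png

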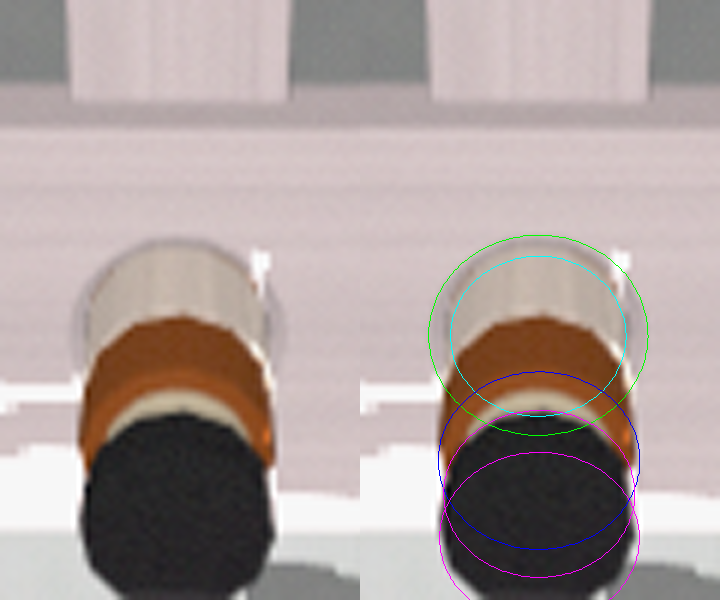

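Label and cap match the upright, seated model: the cap edge was predicted at z = 0.080 and lies on it. Next I'll close the fingers and move in front of the push plate.

```bash
python3 - <<'E'
from h import *
print(relc((.515,.0745,.165),down(3.193))); print(relc((.4265,.0715,.165),down(3.193)))
E
```

```text
(array([ 0. ,  0.2, -0. ]), array([-0.0003, -0.0008, -0.0338]))
(array([ 0. ,  0.2, -0. ]), array([ 0.0864,  0.0008, -0.0514]))
```

>>> {"op": "step_arm", "data": {"plan": [[[0,0,0],[0,0,-0.034],120],[[0,0.05,0],[0.02,0,-0.038],255],[[0,0.1,0],[0.045,0,-0.043],255],[[0,0.15,0],[0.07,0.001,-0.048],255],[[0,0.2,0],[0.083,0.001,-0.051],255],[[0,0.2,0],[0.0865,0.001,-0.0515],255],[[0,0.2,0],[0.0865,0.001,-0.0515],255],[[0,0.2,0],[0.0865,0.001,-0.0515],255],[[0,0.2,0],[0.0865,0.001,-0.0515],255],[[0,0.2,0],[0.0865,0.001,-0.0515],255]]}}

```text
time: 20.1
position: [0.4263, 0.0716, 0.1646]
tool_rot: [-0.081, 3.14, -0.0]
ft_force: [0.6, 0.3, 0.2]
grip_width: 0.003
```

```bash
python3 - <<'E'
from look import *
print(adv([0,0.2,0],[.0865,.001,-.0515]))
im,c=look('w16'); crop(im,60,0,580,400,1.5,'w16.png'); s=ctrl.get_state(); print(s['grip_width'],s['joint_positions'],s['tool_rot'])
print(relc((.4265,.0715,.052),down(3.193)))
E
```

```text
(array([0.42641762, 0.07173554, 0.1650719 ]), array([ 8.07415795e-02, -3.14055492e+00, -3.76035822e-16]))
20.1 [0.4263 0.0716 0.1646] [-0.0, 0.0, -0.001, 0.001, -0.001, -0.0, 0.0]
0.0011837515674502906 [ 0.82082102 -0.10970675 -0.97871091  2.02617065 -0.0984037   1.17841772
  1.50514638] [-8.12334763e-02  3.14041766e+00 -8.79311594e-05]
(array([ 0., -0., -0.]), array([-1.000e-04, -2.000e-04,  1.131e-01]))
```

View pics/w16.png

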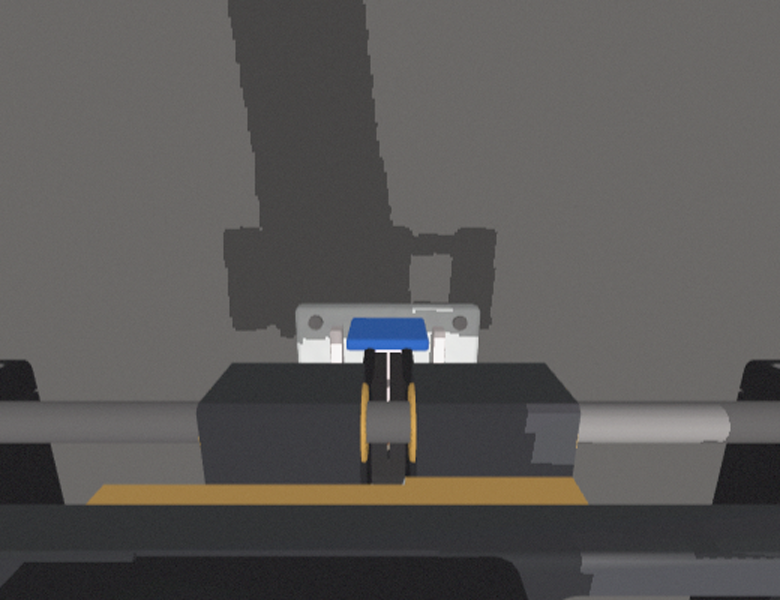

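>>> {"op": "step_arm", "data": {"plan": [[[0,0,0],[0,0,0.05],255],[[0,0,0],[0,0,0.09],255],[[0,0,0],[0,0,0.113],255],[[0,0,0],[0,0,0.113],255],[[0,0,0],[-0.006,0,0.113],255],[[0,0,0],[-0.012,0,0.113],255],[[0,0,0],[-0.02,0,0.113],255],[[0,0,0],[-0.029,0,0.113],255],[[0,0,0],[-0.038,0,0.113],255],[[0,0,0],[-0.047,0,0.113],255]]}}

```text
time: 21.4
position: [0.4738, 0.0738, 0.0516]
tool_rot: [0.081, -3.14, 0.0]
ft_force: [-2.2, -0.1, 1.8]
grip_width: 0.003
```

```bash
python3 - <<'E'
from look import *
print(adv([0,0,0],[-.047,0,.113]))
s=ctrl.get_state(); print(s['position'],s['ft_force'],s['torque'])
im=ctrl.get_image('top'); crop(im,255,145,335,255,5,'t17.png')
im=ctrl.get_image('scene'); crop(im,260,170,420,300,4.6,'s17.png')
E
```

```text
(array([0.47335553, 0.07415062, 0.0520719 ]), array([ 8.07415795e-02, -3.14055492e+00, -3.76035822e-16]))
[0.47377839 0.07384545 0.05155888] [-2.1713153  -0.12789348  1.83519905] [-0.02603594  0.35458383  0.01377285]
```

View pics/s17.png

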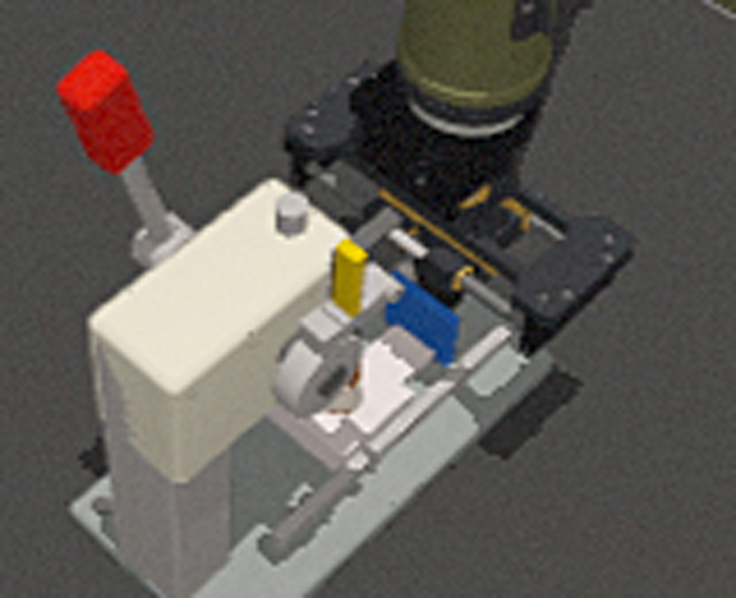

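>>> {"op": "step_arm", "data": {"plan": [[[0,0,0],[-0.008,0,0],255],[[0,0,0],[-0.016,0,0],255],[[0,0,0],[-0.024,0,0],255],[[0,0,0],[-0.031,0,0],255],[[0,0,0],[-0.036,0,0],255],[[0,0,0],[-0.04,0,0],255],[[0,0,0],[-0.043,0,0],255],[[0,0,0],[-0.045,0,0],255],[[0,0,0],[-0.047,0,0],255],[[0,0,0],[-0.047,0,0],255]]}}

```text
time: 22.75
position: [0.5191, 0.0764, 0.0515]
tool_rot: [0.081, -3.138, 0.001]
ft_force: [-5.1, 1.1, 1.9]
grip_width: 0.006
```

```bash
python3 - <<'E'
from look import *
print(adv([0,0,0],[-.047,0,0]))
s=ctrl.get_state(); print(s['position'],s['ft_force'],s['torque'])
E
```

```text
(array([0.52029343, 0.0765657 , 0.0520719 ]), array([ 8.07415795e-02, -3.14055492e+00, -3.76035822e-16]))
[0.51906891 0.07640092 0.05151393] [-5.14539024  1.12785033  1.86260857] [ 0.29198321  0.95265684 -0.00994126]
```

>>> {"op": "step_arm", "data": {"plan": [[[0,0,0],[-0.001,0,0],255],[[0,0,0],[-0.002,0,0],255],[[0,0,0],[-0.002,0,0],255],[[0,0,0],[-0.002,0,0],255],[[0,0,0],[-0.002,0,0],255],[[0,0,0],[-0.002,0,0],255],[[0,0,0],[-0.002,0,0],255],[[0,0,0],[-0.002,0,0],255],[[0,0,0],[-0.002,0,0],255],[[0,0,0],[-0.002,0,0],255]]}}

```text
time: 24.0
position: [0.5191, 0.0764, 0.0515]
tool_rot: [0.082, -3.134, 0.003]
ft_force: [-11.4, 0.1, 6.6]
grip_width: 0.005
```

```bash
python3 - <<'E'
from look import *
print(adv([0,0,0],[-.002,0,0]))
s=ctrl.get_state(); print(s['position'],s['ft_force'],s['torque'])
im,c=look('w18'); crop(im,160,40,480,280,2.4,'w18.png')
im=ctrl.get_image('scene'); crop(im,260,170,420,300,4.6,'s18.png')
E
```

```text
(array([0.52229079, 0.07666847, 0.0520719 ]), array([ 8.07415795e-02, -3.14055492e+00, -3.76035822e-16]))
[0.51913733 0.07638871 0.05147209] [-11.37555099   0.08806712   6.62792482] [ 0.13187582  2.11135835 -0.02946282]
24.0 [0.5191 0.0764 0.0515] [-0.0, 0.0, -0.001, 0.001, -0.001, 0.001, 0.001]
```

View pics/w18.png

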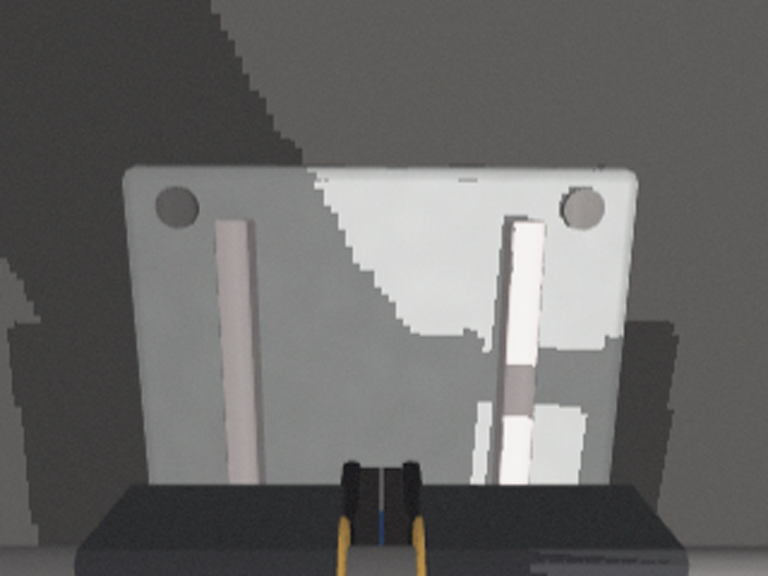

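View pics/s18.png

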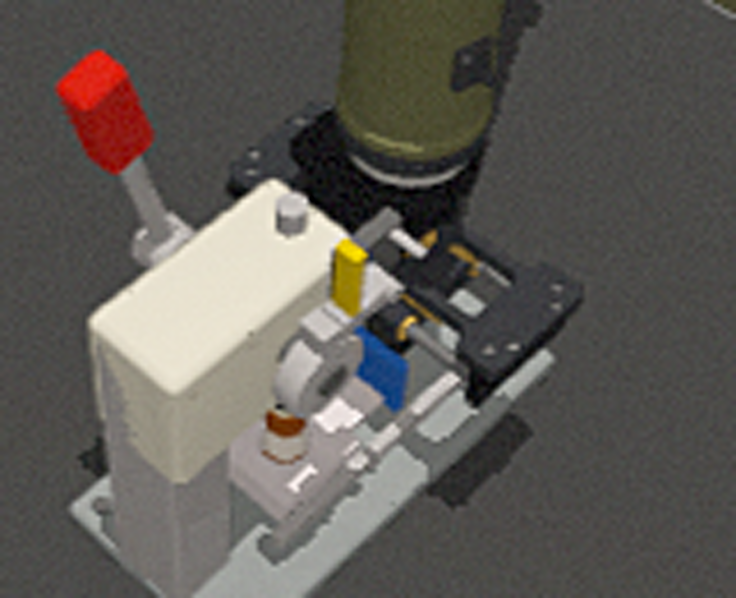

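```bash
python3 - <<'E'
from h import *
A=lambda x,y,z:tuple(X((x,y,z)))
m=ctrl.get_state()['position']
for t,yw in [((-.100,0,.0515),3.193),((-.10,0,.2),2.7),((-.10,0.02,.32),2.3),((.0,.05,.33),1.9),((.052,.05,.33),1.621),((.052,.05,.256),1.621)]:
    print(t,A(*t),*relc(A(*t),down(yw)))
E
```

```text
(-0.1, 0, 0.0515) (np.float64(0.5028269811172229), np.float64(0.07476213346341505), np.float64(0.0515)) [ 0. -0. -0.] [ 0.0195 -0.0009  0.0006]
(-0.1, 0, 0.2) (np.float64(0.5028269811172229), np.float64(0.07476213346341505), np.float64(0.2)) [ 0.    -0.     0.493] [ 0.0195 -0.0009 -0.1479]
(-0.1, 0.02, 0.32) (np.float64(0.5018194078099059), np.float64(0.09473673723997048), np.float64(0.32)) [-0.    -0.     0.893] [ 0.0195  0.0191 -0.2679]
(0.0, 0.05, 0.33) (np.float64(0.6001810667317076), np.float64(0.12973650944138856), np.float64(0.33)) [-0.    -0.     1.293] [-0.0805  0.049  -0.2779]
(0.052, 0.05, 0.33) (np.float64(0.6521150365507516), np.float64(0.13235620004041274), np.float64(0.33)) [-0.    -0.     1.572] [-0.1325  0.0489 -0.2779]
(0.052, 0.05, 0.256) (np.float64(0.6521150365507516), np.float64(0.13235620004041274), np.float64(0.256)) [-0.    -0.     1.572] [-0.1325  0.0489 -0.2039]
```

>>> {"op": "step_arm", "data": {"plan": [[[0,0,0],[0.02,-0.001,0],255],[[0,0,0],[0.02,-0.001,-0.05],255],[[0,0,0],[0.02,-0.001,-0.11],255],[[0,0,0],[0.02,-0.001,-0.17],255],[[0,0,0.1],[0.02,0.005,-0.23],255],[[0,0,0.27],[0.015,0.01,-0.278],255],[[0,0,0.45],[-0.02,0.02,-0.278],255],[[0,0,0.63],[-0.06,0.035,-0.278],255],[[0,0,0.81],[-0.1,0.045,-0.278],255],[[0,0,0.99],[-0.1325,0.049,-0.278],255]]}}

```text
time: 25.35
position: [0.6542, 0.1323, 0.3294]
tool_rot: [1.429, 2.796, 0.001]
ft_force: [0.5, -0.4, 0.4]
grip_width: 0.003
```

```bash
python3 - <<'E'
from look import *
print(adv([0,0,.99],[-.1325,.049,-.278]))
s=ctrl.get_state(); print(s['position'],s['tool_rot'],s['joint_positions'],s['time'])
for i in range(2): ctrl.get_image('wrist')
im,c=look('w19'); crop(im,0,0,640,400,1.2,'w19.png')
f,cx,cy,Rm,t=cam('scene')
im=ctrl.get_image('scene'); crop(im,240,150,420,300,4.2,'s19.png')
A=lambda x,y,z:tuple(X((x,y,z)))
print(relc(A(.052,.05,.254),down(1.621)),relc(A(0,.05,.254),down(1.621)))
E
```

```text
(array([0.6520979 , 0.13241221, 0.3300719 ]), array([-1.42081293e+00, -2.80194487e+00,  9.18502755e-17]))
[0.6542212  0.13233443 0.32941644] [1.42893095e+00 2.79614837e+00 1.10013768e-03] [ 0.37295676  0.47216296 -0.91886647  1.22470795  0.37106019  1.61189476
  0.15317794] 25.35
25.45 [0.6549 0.1321 0.3282] [0.047, -0.059, -0.038, 0.06, -0.037, 0.028, 0.116]
(array([-0.   , -0.   ,  0.582]), array([-0.0001, -0.    ,  0.0761])) (array([-0.   , -0.   ,  0.582]), array([ 0.0285, -0.0435,  0.0761]))
```

View pics/w19.png

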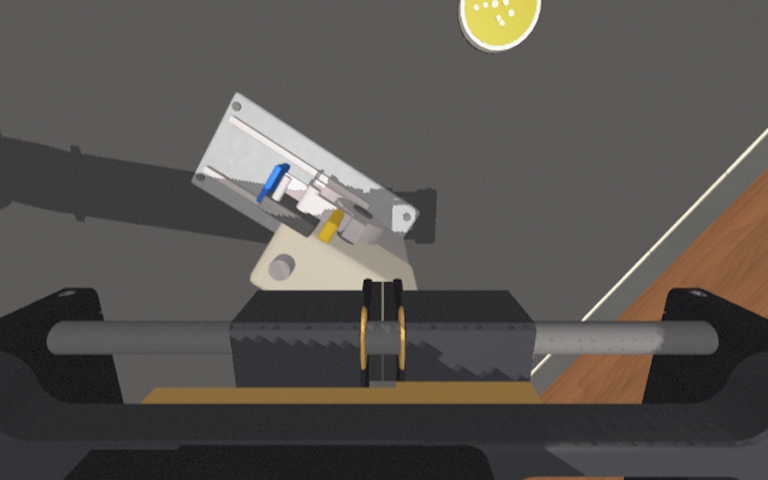

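View pics/s19.png

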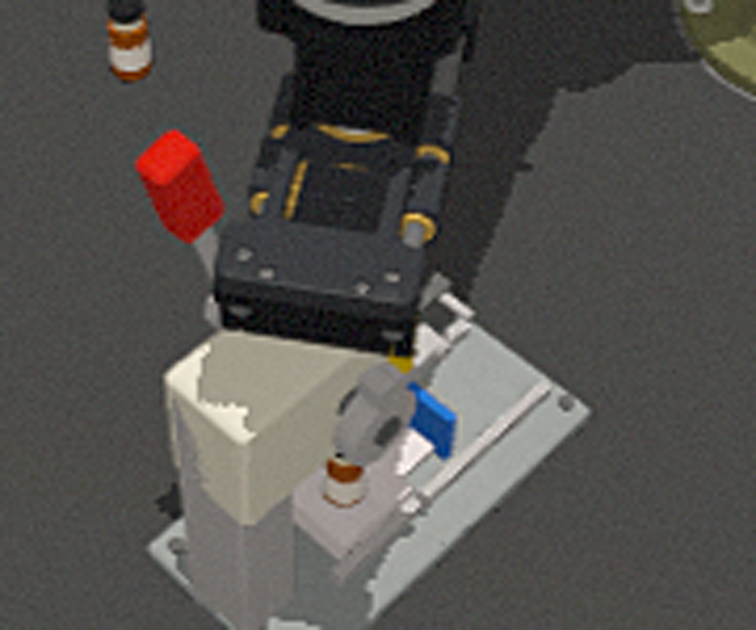

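```bash
python3 - <<'E'
from h import *
import pickle; c=pickle.load(open('w19.pkl','rb'))
im=np.load('w19.npy'); x0,y0,k=200,130,5
b=cv2.resize(np.ascontiguousarray(im[y0:y0+110,x0:x0+150,::-1]),None,fx=k,fy=k,interpolation=cv2.INTER_CUBIC)
pts=[(x,y,z) for x in(.010,.018) for y in(.042,.056) for z in(.219,.263)]
for q in pts:
    u=(proj('w',X(q),c)[0]-[x0,y0]+.45)*k; cv2.circle(b,tuple(np.int32(u)),3,(0,0,255) if q[2]>.25 else (255,0,255),-1)
for q in [(-.018,.03,.225),(-.018,-.03,.225),(.105,.03,.225)]:
    u=(proj('w',X(q),c)[0]-[x0,y0]+.45)*k; cv2.circle(b,tuple(np.int32(u)),3,(0,255,0),-1)
cv2.imwrite('pics/w19o.png',b)
E
```

```text
(no output)
```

View pics/w19o.png

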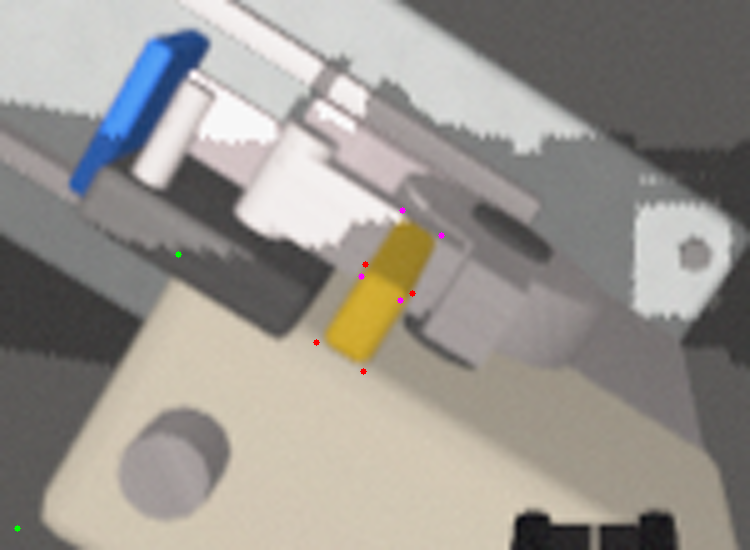

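>>> {"op": "step_arm", "data": {"plan": [[[0,0,0.18],[0,0,0.01],255],[[0,0,0.36],[0,0,0.025],255],[[0,0,0.54],[0,0,0.045],255],[[0,0,0.582],[0,0,0.065],255],[[0,0,0.582],[0,0,0.076],255],[[0,0,0.582],[0,0,0.076],255],[[0,0,0.582],[0.007,-0.0105,0.076],255],[[0,0,0.582],[0.014,-0.021,0.076],255],[[0,0,0.582],[0.021,-0.032,0.076],255],[[0,0,0.582],[0.0285,-0.0435,0.076],255]]}}

```text
time: 26.8
position: [0.6078, 0.1307, 0.2633]
tool_rot: [2.155, 2.263, 0.031]
ft_force: [8.2, -1.2, 33.8]
grip_width: 0.003
```

```bash
python3 - <<'E'
from look import *
print(adv([0,0,.582],[.0285,-.0435,.076]))
s=ctrl.get_state(); print(s['position'],s['tool_rot'],s['ft_force'],s['time'])
im,c=look('w20'); crop(im,160,60,480,300,2.4,'w20.png')
im=ctrl.get_image('scene'); crop(im,240,150,420,300,4,'s20.png')
E
```

```text
(array([0.60016393, 0.12969875, 0.2540719 ]), array([-2.16498523e+00, -2.27649804e+00,  3.43321851e-16]))
[0.60775431 0.13073112 0.26332146] [2.15480832 2.26311672 0.03138415] [ 8.17805239 -1.23237627 33.75688074] 26.8
26.8 [0.6078 0.1307 0.2633] [0.163, -0.274, -0.075, 0.246, -0.17, -0.054, 0.051]
```

View pics/w20.png

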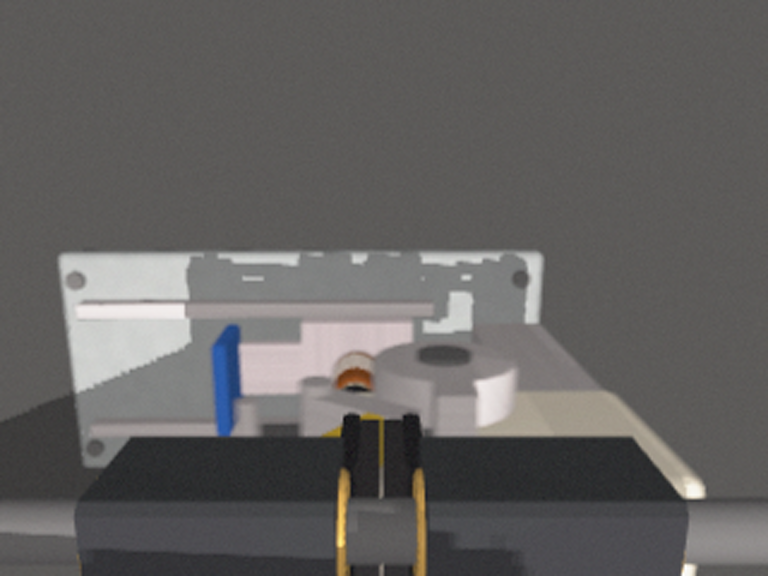

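View pics/s20.png

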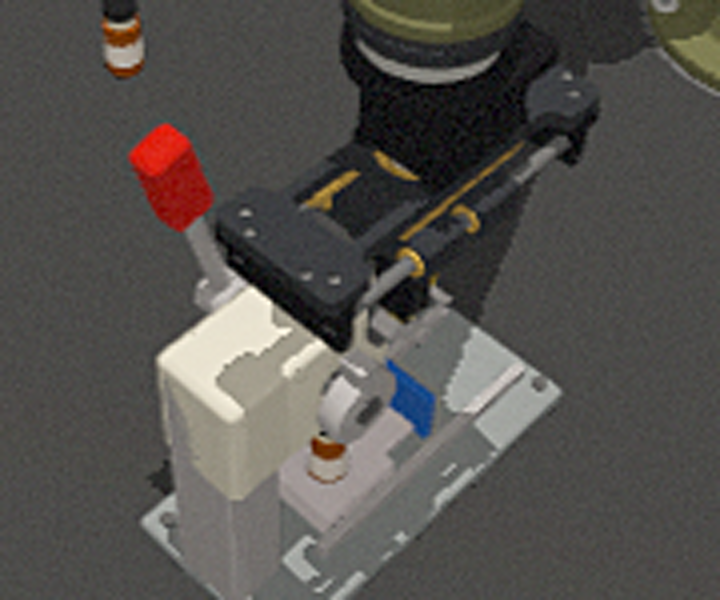

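>>> {"op": "step_arm", "data": {"plan": [[[0,0,0],[0,0.004,-0.006],255],[[0,0,0],[0,0.004,-0.011],255],[[0,0,0],[0,0.004,-0.011],255],[[0,0,0],[0,0.004,-0.011],255],[[0,0,0],[0,0.004,-0.011],255],[[0,0,0],[0,0.004,-0.011],255],[[0,0,0],[0,0.004,-0.011],255],[[0,0,0],[0,0.004,-0.011],255],[[0,0,0],[0,0.004,-0.011],255],[[0,0,0],[0,0.004,-0.011],255]]}}

```text
time: 28.15
position: [0.6042, 0.1299, 0.2649]
tool_rot: [2.164, 2.277, 0.001]
ft_force: [0.3, -0.4, 5.4]
grip_width: 0.003
```

```bash
python3 - <<'E'
from look import *
print(adv([0,0,0],[0,.004,-.011]))
s=ctrl.get_state(); print(s['position'],s['tool_rot'],s['ft_force'],s['time'])
im,c=look('w21'); crop(im,240,180,440,260,4,'w21.png')
im=ctrl.get_image('scene'); crop(im,300,200,360,260,9,'s21.png')
im=ctrl.get_image('top'); crop(im,255,145,335,225,7,'t21.png')
E
```

```text
(array([0.60415889, 0.12989948, 0.2650719 ]), array([-2.16498523e+00, -2.27649804e+00,  3.43321851e-16]))
[0.60417353 0.12988909 0.2649466 ] [2.16417778e+00 2.27652062e+00 1.05208337e-03] [ 0.25599633 -0.37604636  5.41247147] 28.15
28.15 [0.6042 0.1299 0.2649] [0.001, -0.001, 0.001, -0.002, 0.002, 0.001, 0.001]
```

View pics/w21.png

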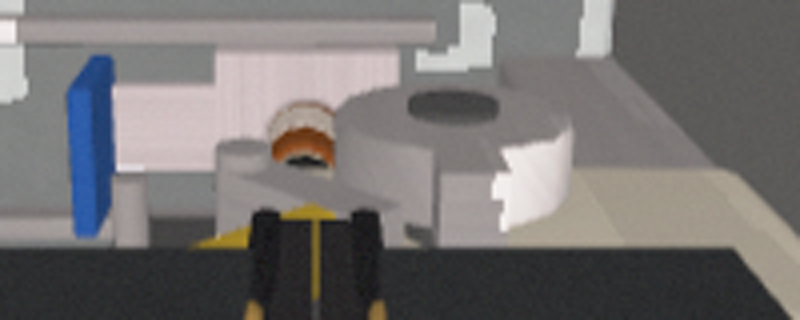

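View pics/s21.png

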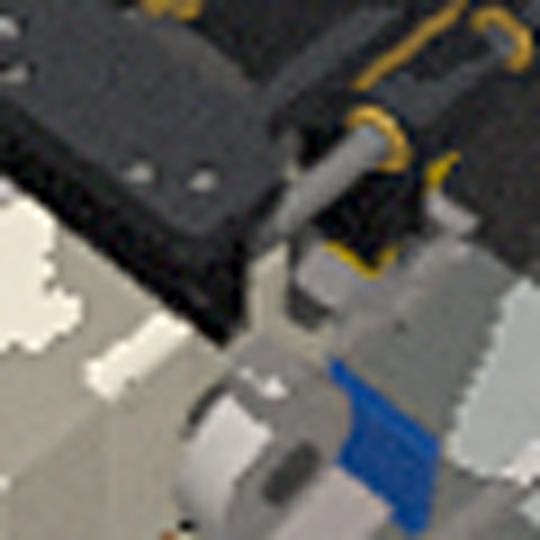

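View pics/t21.png

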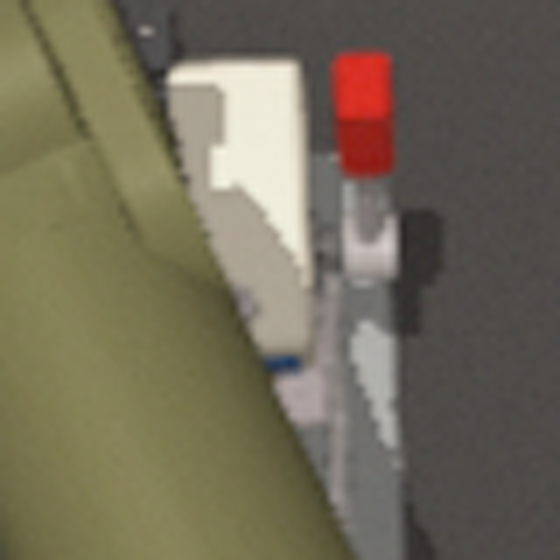

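>>> {"op": "step_arm", "data": {"plan": [[[0,0,0],[0,-0.003,-0.002],255],[[0,0,0],[0,-0.006,-0.003],255],[[0,0,0],[0,-0.01,-0.003],255],[[0,0,0],[0,-0.014,-0.003],255],[[0,0,0],[0,-0.018,-0.003],255],[[0,0,0],[0,-0.022,-0.003],255],[[0,0,0],[0,-0.024,-0.003],255],[[0,0,0],[0,-0.024,-0.003],255],[[0,0,0],[0,-0.024,-0.003],255],[[0,0,0],[0,-0.024,-0.003],255]]}}

```text
time: 29.55
position: [0.58, 0.1285, 0.2675]
tool_rot: [-2.165, -2.277, 0.0]
ft_force: [0.7, 0.2, 0.3]
grip_width: 0.01
```

```bash
python3 - <<'E'
from look import *
print(adv([0,0,0],[0,-.024,-.003]))
s=ctrl.get_state(); print(s['position'],s['tool_rot'],s['ft_force'],s['time'])
im,c=look('w22'); crop(im,200,160,440,260,3.3,'w22.png')
im=ctrl.get_image('scene'); crop(im,300,200,360,260,9,'s22.png')
E
```

```text
(array([0.58018913, 0.12869509, 0.2680719 ]), array([-2.16498523e+00, -2.27649804e+00,  3.43321851e-16]))
[0.58003832 0.12853634 0.26754014] [-2.16463529e+00 -2.27671533e+00  6.34621634e-05] [0.6624248  0.15436002 0.29852066] 29.55
29.55 [0.58   0.1285 0.2675] [-0.0, 0.001, -0.0, 0.001, 0.0, 0.002, -0.0]
```

View pics/w22.png

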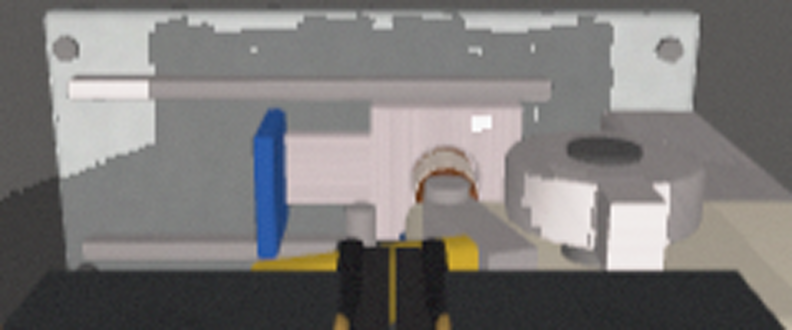

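View pics/s22.png

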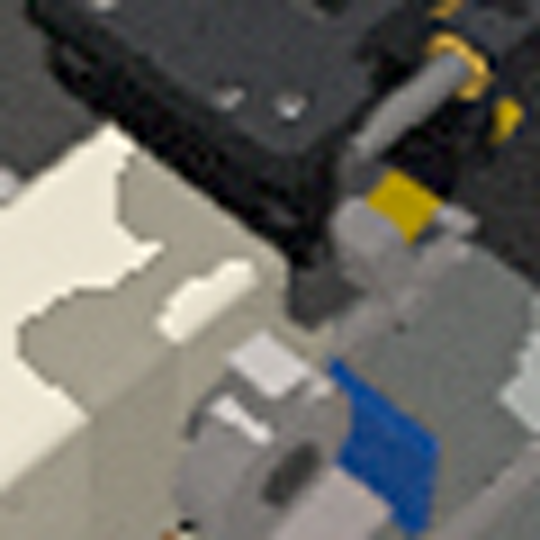

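The tab now lies over to the front, with its yellow face towards the operator. Next I'll rise and move behind the lever grip.

>>> {"op": "step_arm", "data": {"plan": [[[0,0,0],[0,0,-0.05],255],[[0,0,0],[0,0.0,-0.1],255],[[0,0,0],[-0.01,0.02,-0.132],255],[[0,0,0],[-0.04,0.06,-0.132],255],[[0,0,0],[-0.075,0.1,-0.132],255],[[0,0,0],[-0.1,0.126,-0.132],255],[[0,0,0],[-0.105,0.13,-0.132],255],[[0,0,0],[-0.105,0.13,-0.132],255],[[0,0,0],[-0.105,0.13,-0.132],255],[[0,0,0],[-0.105,0.13,-0.132],255]]}}

```text
time: 30.9
position: [0.7144, 0.0315, 0.4005]
tool_rot: [2.162, 2.278, 0.001]
ft_force: [0.3, 0.1, -0.1]
grip_width: 0.006
```

```bash
python3 - <<'E'
from look import *
print(adv([0,0,0],[-.105,.13,-.132]))
s=ctrl.get_state(); print(s['position'],s['tool_rot'],s['ft_force'],s['time'])
im,c=look('w23'); cv2.imwrite('pics/w23.png',im[:,:,::-1])
x0,y0,k=130,100,1.6
b=cv2.resize(np.ascontiguousarray(im[:,:,::-1]),None,fx=1.25,fy=1.25)
def cor(lean): 
    out=[]
    for rho in(.095,.155):
        for d in(-.014,.014):
            for y in(-.066,-.044):
                out.append(X((.03+rho*np.sin(lean)+d*np.cos(lean),y,.185+rho*np.cos(lean)-d*np.sin(lean))))
    return np.array(out)
for u in proj('w',cor(.25),c): cv2.circle(b,tuple(np.int32(u*1.25)),3,(255,0,255),-1)
# tab thrown: centre
th=1.9; r=np.array([.024,.027]); C=np.array([-.010+r[0]*np.cos(th)-r[1]*np.sin(th), .049,.216+r[0]*np.sin(th)+r[1]*np.cos(th)]); print(C)
u=proj('w',X(C),c)[0]; cv2.circle(b,tuple(np.int32(u*1.25)),3,(0,0,255),-1)
cv2.imwrite('pics/w23o.png',b)
im=ctrl.get_image('scene'); crop(im,250,150,420,300,4,'s23.png')
E
```

```text
(array([0.71529451, 0.03035112, 0.4000719 ]), array([-2.16498523e+00, -2.27649804e+00,  3.43321851e-16]))
[0.714361   0.03152697 0.40054555] [2.16197505e+00 2.27813263e+00 7.48653357e-04] [ 0.26829997  0.08796796 -0.07860683] 30.9
30.9 [0.7144 0.0315 0.4005] [0.003, 0.004, 0.005, -0.004, 0.001, 0.001, -0.0]
[-0.04330905  0.049       0.22998238]
```

View pics/w23o.png

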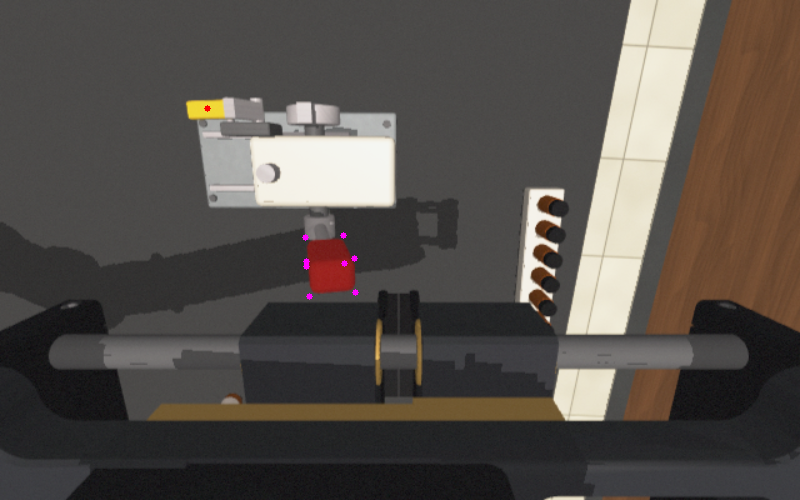

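View pics/s23.png

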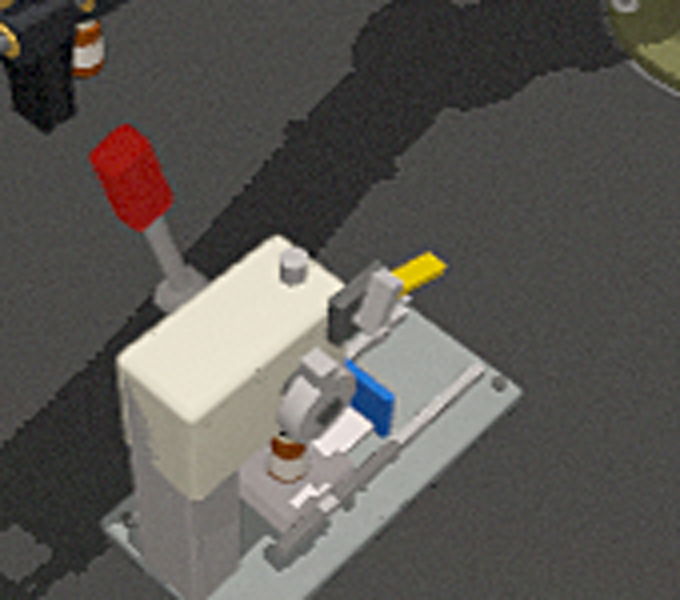

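>>> {"op": "step_arm", "data": {"plan": [[[0,0,0],[0,0,0.04],255],[[0,0,0],[0,0,0.075],255],[[0,0,0],[0,0,0.082],255],[[0,0,0],[0,0,0.082],255],[[0,0,0],[0,-0.012,0.082],255],[[0,0,0],[0,-0.024,0.082],255],[[0,0,0],[0,-0.037,0.082],255],[[0,0,0],[0,-0.05,0.082],255],[[0,0,0],[0,-0.062,0.082],255],[[0,0,0],[0,-0.074,0.082],255]]}}

```text
time: 32.25
position: [0.6416, 0.0271, 0.3194]
tool_rot: [2.163, 2.275, 0.005]
ft_force: [2.5, 0.4, 3.7]
grip_width: 0.008
```

```bash
python3 - <<'E'
from look import *
print(adv([0,0,0],[0,-.074,.082]))
s=ctrl.get_state(); print(s['position'],s['tool_rot'],s['ft_force'],s['time'])
im,c=look('w24'); crop(im,130,60,510,320,2,'w24.png')
im=ctrl.get_image('scene'); crop(im,250,150,420,300,4,'s24.png')
E
```

```text
(array([0.64138775, 0.02663761, 0.3180719 ]), array([-2.16498523e+00, -2.27649804e+00,  3.43321851e-16]))
[0.64160494 0.02706719 0.31939228] [2.16262386 2.27528431 0.00456185] [2.51421869 0.40407429 3.72152267] 32.25
32.25 [0.6416 0.0271 0.3194] [0.179, -0.22, -0.05, 0.279, -0.145, -0.088, 0.051]
```

View pics/w24.png

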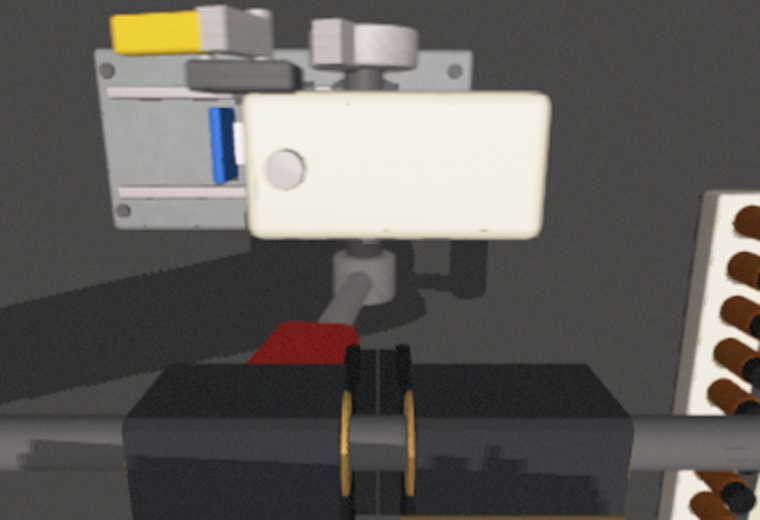

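View pics/s24.png

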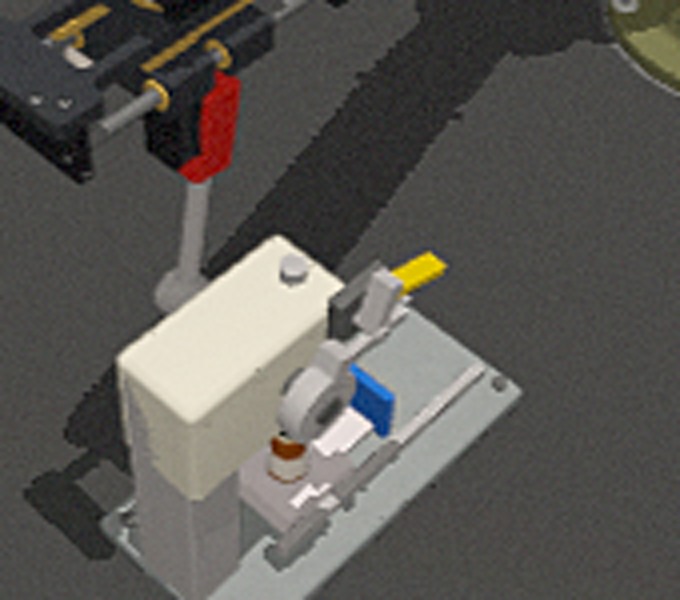

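>>> {"op": "step_arm", "data": {"plan": [[[0,0,0],[0,-0.006,0],255],[[0,0,0],[0,-0.013,0],255],[[0,0,0],[0,-0.0215,0.0025],255],[[0,0,0],[0,-0.0305,0.005],255],[[0,0,0],[0,-0.039,0.0085],255],[[0,0,0],[0,-0.047,0.012],255],[[0,0,0],[0,-0.055,0.017],255],[[0,0,0],[0,-0.0625,0.022],255],[[0,0,0],[0,-0.0695,0.028],255],[[0,0,0],[0,-0.076,0.0335],255]]}}

```text
time: 33.6
position: [0.5648, 0.0226, 0.284]
tool_rot: [2.165, 2.276, -0.0]
ft_force: [1.5, -0.1, 6.8]
grip_width: 0.006
```

```bash
python3 - <<'E'
from look import *
print(adv([0,0,0],[0,-.076,.0335]))
s=ctrl.get_state(); print(s['position'],s['tool_rot'],s['ft_force'],s['time'])
im,c=look('w25'); crop(im,130,60,510,320,2,'w25.png')
im=ctrl.get_image('scene'); crop(im,250,150,420,300,4,'s25.png')
E
```

```text
(array([0.5654835 , 0.02282374, 0.2845719 ]), array([-2.16498523e+00, -2.27649804e+00,  3.43321851e-16]))
[0.56480962 0.02259388 0.28400615] [ 2.16458143e+00  2.27638783e+00 -9.63985298e-05] [ 1.48752779 -0.06525556  6.77640157] 33.6
33.6 [0.5648 0.0226 0.284 ] [0.085, -0.122, -0.008, 0.188, -0.087, -0.122, 0.059]
```

View pics/s25.png

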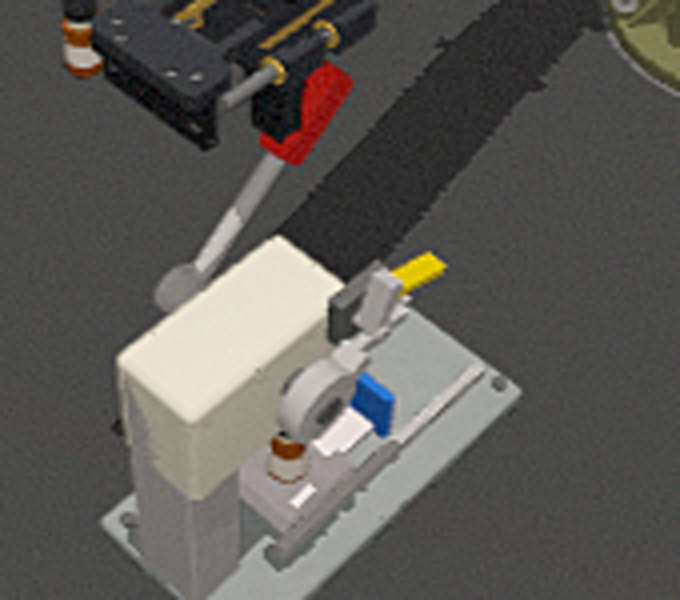

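View pics/w25.png

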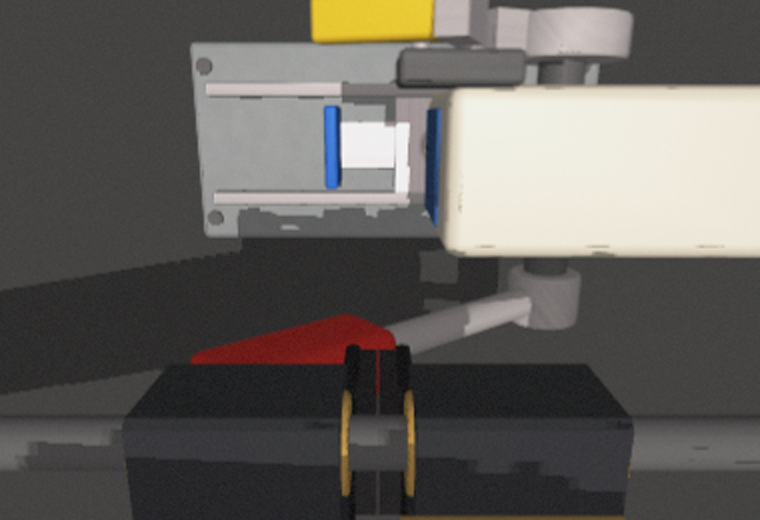

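>>> {"op": "step_arm", "data": {"plan": [[[0,0,0],[0,-0.006,0.0015],255],[[0,0,0],[0,-0.01,0.0035],255],[[0,0,0],[0,-0.013,0.0055],255],[[0,0,0],[0,-0.016,0.0085],255],[[0,0,0],[0,-0.0185,0.0125],255],[[0,0,0],[0,-0.021,0.017],255],[[0,0,0],[0,-0.023,0.0205],255],[[0,0,0],[0,-0.024,0.0235],255],[[0,0,0],[0,-0.024,0.0235],255],[[0,0,0],[0,-0.024,0.0235],255]]}}

```text
time: 34.95
position: [0.5416, 0.0212, 0.2621]
tool_rot: [2.164, 2.275, 0.0]
ft_force: [0.8, -0.4, 11.8]
grip_width: 0.004
```

```bash
python3 - <<'E'
from look import *
print(adv([0,0,0],[0,-.024,.0235]))
s=ctrl.get_state(); print(s['position'],s['tool_rot'],s['ft_force'],s['time'])
im,c=look('w26'); crop(im,130,60,510,320,2,'w26.png')
im=ctrl.get_image('scene'); crop(im,250,150,420,300,4,'s26.png')
b=cv2.imread('pics/s26.png')
for lev,col in((1.25,(0,255,0)),(1.33,(255,255,0)),(1.4,(255,0,255))):
    lean=.25-lev
    for rho in (.095,.155):
        u=(proj('scene',X((.03+rho*np.sin(lean),-.044,.185+rho*np.cos(lean))))[0]-[250,150]+.45)*4; cv2.circle(b,tuple(np.int32(u)),2,col,-1)
cv2.imwrite('pics/s26o.png',b)
E
```

```text
(array([0.54151374, 0.02161935, 0.2610719 ]), array([-2.16498523e+00, -2.27649804e+00,  3.43321851e-16]))
[0.54159213 0.02117083 0.2620877 ] [2.16379649e+00 2.27522050e+00 4.65250798e-05] [ 0.81225905 -0.44505173 11.81793685] 34.95
34.95 [0.5416 0.0212 0.2621] [0.0, 0.0, 0.002, -0.002, -0.001, 0.0, -0.002]
```

View pics/s26o.png

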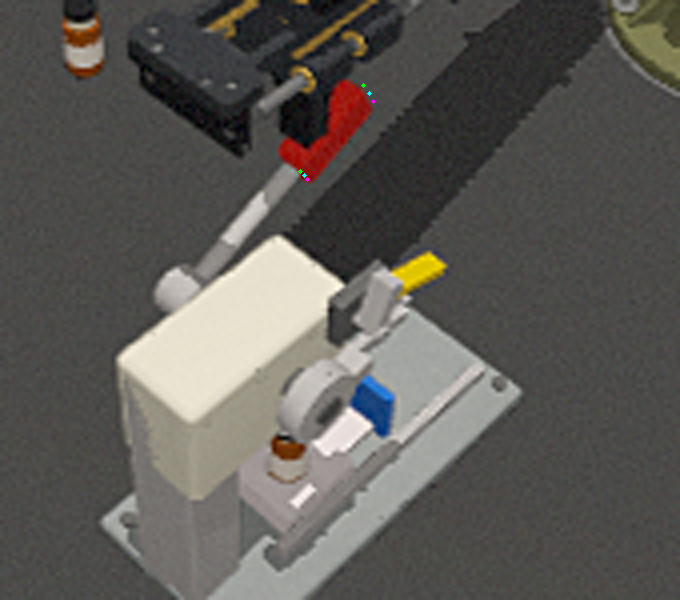

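View pics/w26.png

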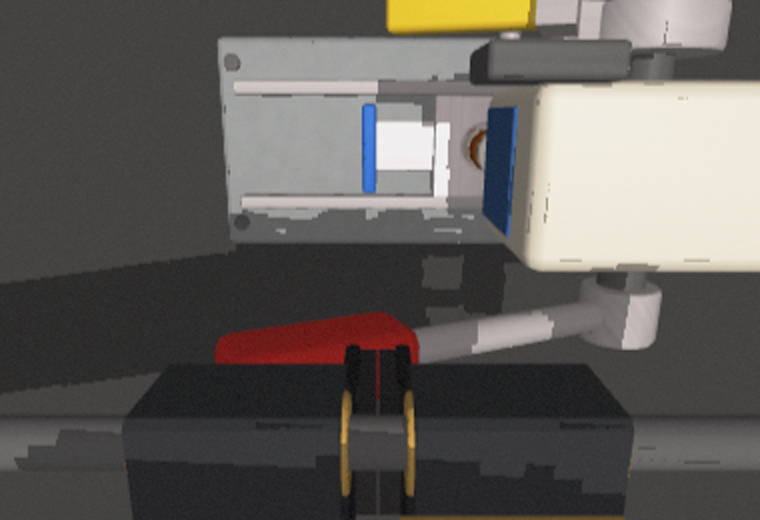

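>>> {"op": "step_arm", "data": {"plan": [[[0,0,0],[0,-0.0005,0.001],255],[[0,0,0],[0,-0.001,0.002],255],[[0,0,0],[0,-0.001,0.003],255],[[0,0,0],[0,-0.001,0.004],255],[[0,0,0],[0,-0.001,0.004],255],[[0,0,0],[0,-0.001,0.004],255],[[0,0,0],[0,-0.001,0.004],255],[[0,0,0],[0,-0.001,0.004],255],[[0,0,0],[0,-0.001,0.004],255],[[0,0,0],[0,-0.001,0.004],255]]}}

```text
time: 36.3
position: [0.5408, 0.0211, 0.2603]
tool_rot: [2.163, 2.274, 0.0]
ft_force: [-2.5, -1.9, 22.7]
grip_width: 0.002
```

```bash
python3 - <<'E'
from look import *
print(adv([0,0,0],[0,-.001,.004]))
s=ctrl.get_state(); print(s['position'],s['tool_rot'],s['ft_force'],s['time'])
im=ctrl.get_image('scene'); crop(im,250,150,420,300,4,'s27.png'); crop(im,300,240,345,280,12,'s27v.png')
E
```

```text
(array([0.540515  , 0.02156917, 0.2570719 ]), array([-2.16498523e+00, -2.27649804e+00,  3.43321851e-16]))
[0.54084267 0.02112779 0.26032528] [2.16275619e+00 2.27390465e+00 8.69570830e-05] [-2.53681424 -1.87082292 22.71114241] 36.3
```

View pics/s27v.png

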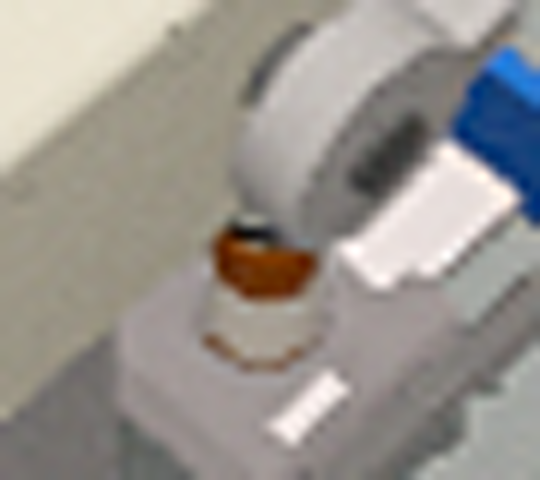

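```bash
python3 - <<'E'
from look import *
im=ctrl.get_image('scene'); np.save('s28.npy',im)
def big(x0,y0,w,h,k): return cv2.resize(np.ascontiguousarray(im[y0:y0+h,x0:x0+w,::-1]),None,fx=k,fy=k,interpolation=cv2.INTER_CUBIC)
x0,y0,k=300,235,9; b=big(x0,y0,45,45,k); b0=b.copy(); a=np.linspace(0,2*np.pi,100)
for (z,r,col) in ((.036,.015,(0,255,0)),(.036,.013,(0,200,0)),(.029,.012,(0,0,255)),(.036,.012,(255,255,0)),(.072,.012,(255,0,0)),(.086,.011,(255,0,255))):
    P=np.array([X((r*np.cos(t),r*np.sin(t),z)) for t in a]); q=(proj('scene',P)-[x0,y0]+.45)*k; cv2.polylines(b,[np.int32(q)],True,col,1)
cv2.imwrite('pics/s28v.png',np.hstack([b0,b])[:, :800])
x0,y0,k=280,155,6; b=big(x0,y0,70,75,k); b0=b.copy()
for lev,col in((1.2,(0,255,0)),(1.4,(255,0,255))):
    l=.25-lev
    for rho,d in((.095,.014),(.155,.014),(.095,-.014),(.155,-.014)):
      for y in(-.044,-.066):
        u=(proj('scene',X((.03+rho*np.sin(l)+d*np.cos(l),y,.185+rho*np.cos(l)-d*np.sin(l))))[0]-[x0,y0]+.45)*k; cv2.circle(b,tuple(np.int32(u)),2,col,-1)
cv2.imwrite('pics/s28l.png',np.hstack([b0,b])[:, :800])
s=ctrl.get_state(); print(s['ft_force'],s['position'])
im=ctrl.get_image('wrist'); c=cam('wrist'); crop(im,310,80,420,160,7,'w28.png')
E
```

```text
[-2.50479246 -1.52673889 23.72579499] [0.54084017 0.02112216 0.26032804]
```

View pics/s28v.png

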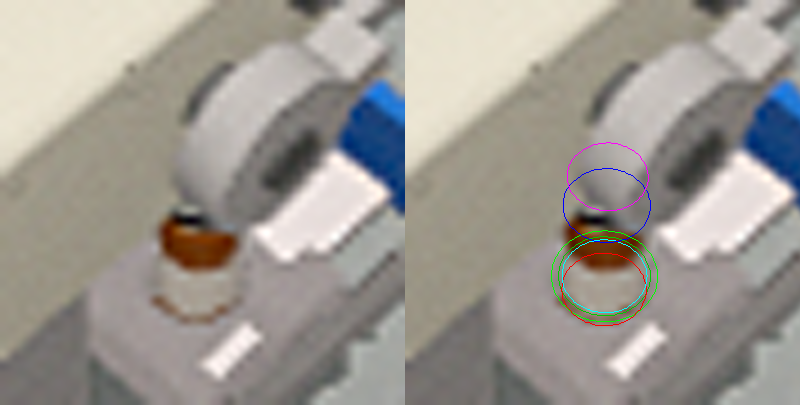

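View pics/s28l.png

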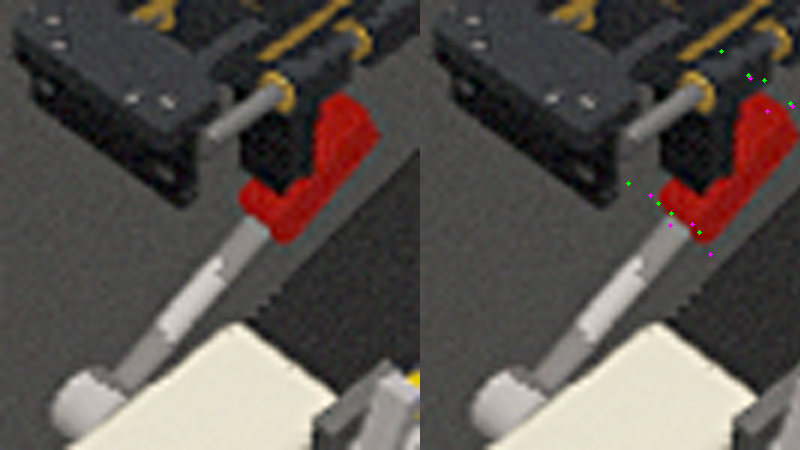

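View pics/w28.png

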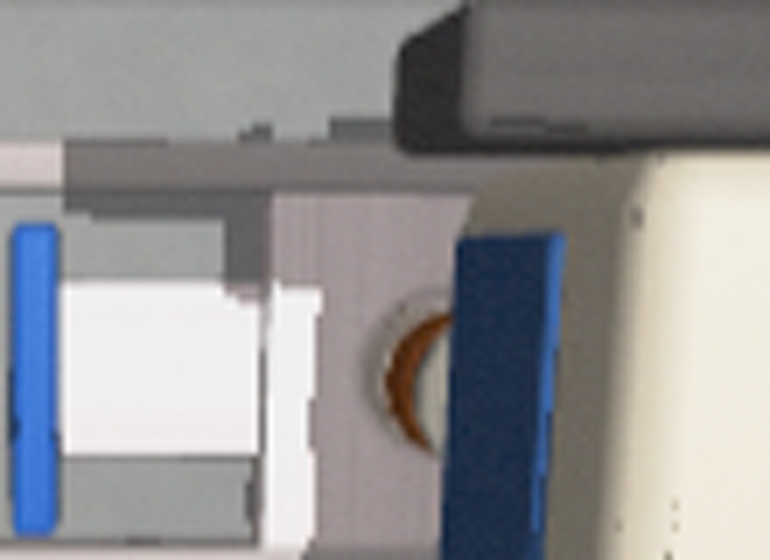

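```bash
python3 - <<'E'
from look import *
k=6
for lev in (1.1,1.2,1.3,1.35,1.4):
    l=.25-lev
    P=lambda rho:X((.03+rho*np.sin(l),-.055,.185+rho*np.cos(l)))
    a,b=[proj('scene',P(r))[0] for r in(.03,.095)]; e,f=[proj('scene',P(r)+0)[0] for r in(.095,.155)]
    print(lev,np.degrees(np.arctan2(-(b-a)[1],(b-a)[0])).round(1),np.degrees(np.arctan2(-(f-e)[1],(f-e)[0])).round(1),((b-[280,155])*6).round(0))
im=np.load('s28.npy')[155:230,280:350]; 
b=cv2.resize(np.ascontiguousarray(im[:,:,::-1]),None,fx=8,fy=8,interpolation=cv2.INTER_CUBIC); cv2.imwrite('pics/s28m.png',b)
# wide / top for lever
E
```

```text
1.1 57.7 57.7 [231. 200.]
1.2 55.0 55.0 [242. 206.]
1.3 52.3 52.3 [251. 213.]
1.35 50.9 50.9 [255. 217.]
1.4 49.6 49.6 [258. 222.]
```

View pics/s28m.png

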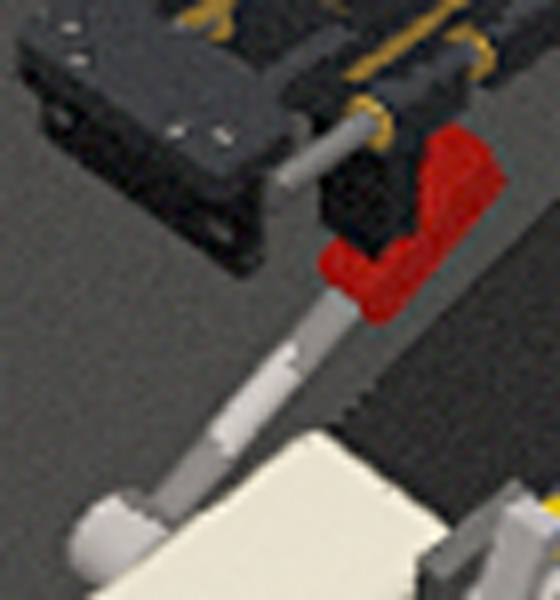

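>>> {"op": "step_arm", "data": {"plan": [[[0,0,0],[0,0,-0.0005],255],[[0,0,0],[0,0,-0.0005],255],[[0,0,0],[0,0,-0.0005],255],[[0,0,0],[0,0,-0.0005],255],[[0,0,0],[0,0,-0.0005],255],[[0,0,0],[0,0,-0.0005],255],[[0,0,0],[0,0,-0.0005],255],[[0,0,0],[0,0,-0.0005],255],[[0,0,0],[0,0,-0.0005],255],[[0,0,0],[0,0,-0.0005],255]]}}

```text
time: 37.7
position: [0.5408, 0.0211, 0.2604]
tool_rot: [2.163, 2.274, 0.0]
ft_force: [-0.9, -1.9, 20.9]
grip_width: 0.007
```

```bash
python3 - <<'E'
from look import *
s=ctrl.get_state(); print(s['position'],s['tool_rot'],s['ft_force'],s['time'])
im=ctrl.get_image('scene'); crop(im,250,150,420,300,4,'s29.png')
E
```

```text
[0.54084089 0.02114868 0.26039526] [2.16297122e+00 2.27411050e+00 2.45594750e-04] [-0.93018241 -1.89545452 20.87257972] 37.7
```

View pics/s29.png

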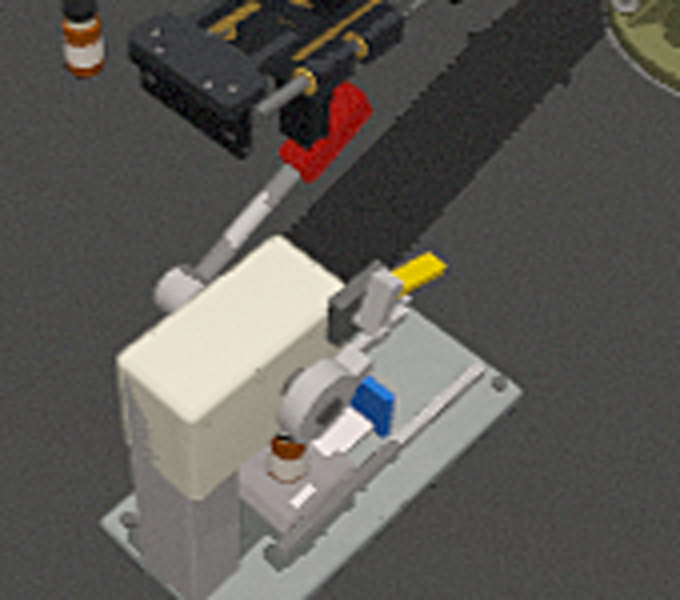

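The lever is against its stop: backing off 0.5 mm dropped the force by about 3 N with almost no movement. The catch is over and the vial is upright under the ram, so I'm handing in.

```bash
python3 - <<'E'
from bench import ctrl
print(ctrl.close_job()); s=ctrl.get_state(); print(s['time'],s['ft_force'],s['position'])
E
```

```text
the job is handed in; nothing more can be done
None
the job is handed in; nothing more can be done
```

I put the slim vial in the bore, pushed the nest in, flipped the catch and pulled the lever to its stop. I handed in at about 38 s, still holding the lever down; no verdict was given.

**Last checks**
- **Lever:** the rod in the scene picture stands at about 1.4 rad. The fingers hold it with about 21 N. Backing off 0.5 mm dropped the force by about 3 N with hardly any movement, so it is on the stop.
- **Catch:** the yellow tab lies over at the front, where the 1.9 rad position should be.
- **Nest:** pushed in until 11 N gave no more movement. It looked home in every later picture.
- **Vial:** upright under the ram in the scene and wrist pictures.
- **Bystanders:** I kept clear of the wide vial and both dishes, but I did not measure them again at the end.

**What went wrong on the way**
- **Vial:** on the first try it jammed in the bore leaning about 0.2 rad, and the nest was pushed out about 6 mm. I gripped the vial again, tilted it upright and checked it in both cameras before sliding the nest in.
- **Catch:** I first dragged across the tab too low, and the fingers pressed on it with about 34 N. I raised them and finished the flip cleanly.

**Not seen directly:** the cap could not be seen under the ram. That it is fully home and pressed is inferred from the lever being at its stop.

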